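Release the back of a picture frame

ROBOT

A 7-joint arm with a two-finger parallel gripper is mounted at the origin on a cart in front of the work surface, level with it; the furniture and walls round the work are solid. World frame = base frame: x ahead of the robot, y to its left, z up, the work surface at z = 0. Lengths are in m, angles in rad, forces in N, time in s.
With the tool pointing down it reaches from about 0.35 to 0.9 m from the base axis. Payload 8.1 kg.
Tool frame: the origin (TCP) lies on the centre line of the jaws, within the pads' length; the fingertips stand 22 mm ahead of it and the grasp point (between the pads) lies 3 mm ahead of it (arm.finger_overhang is the distance from the TCP to the fingertips, in m); z points along the fingers, y is the direction in which the jaws open and shut (so a half turn about z gives the same grasp; the last joint's range is limited). The gripper opens to 92 mm and grips with 3 to 60 N. Pads are 19 mm wide; open, the fingers measure 130 mm over their backs; the gripper's body (75 mm by 190 mm) begins 47 mm behind the grasp point.
Start: joints at [-0.103, 0.434, 0.025, 1.573, -0.012, 1.134, -0.075], TCP at [0.625, -0, 0.249] pointing down, gripper open.
Joint ranges: [-2.62, 2.62], [-0.44, 2.09], [-1.27, 1.32], [0.08, 2.57], [-1.32, 4.46], [0.12, 2], [-2.74, 2.74]. Speed limits (rad/s): [2.22, 2.22, 3.01, 3.01, 3.14, 3.14, 3.14].

INTERFACE

Orientations are given as a rotation vector (axis times angle).
In Python, from cell import arm gives the robot as it stands. The module is installed in compiled form; this text tells all that it offers.
- The arm moves only by the tool step_arm, never from a script. Its argument "plan" is a list of rows, each an object of numbers: "wx", "wy", "wz": the turn, a rotation vector about the tool's x, y, z in units of 6 degrees (1.0 is 6 degrees); "tx", "ty", "tz": the shift along the tool's x, y, z in cm; "hand": the opening, from 0 (shut) to 1 (fully open). A call has exactly 10 rows; each row shifts and turns the commanded pose from where the row before left it, along the tool's axes as they then stand; what a row does not reach is not made up. A row lasts 1/12 s, in which the tool goes at most 41.7 mm and 7.16 degrees, less where a joint would pass 70% of its speed; a pose out of reach is approached as far as the arm can. A call is refused whole if a number of a shift passes 4.17 or a number of a turn 1, either way. A call with a gripper value outside its range is refused whole. The fingers move at their own pace and stop on an object; "force" is the grip in N (left out, the last holds). Time passes only in rows, so rows that do not move let the fingers close, or fill a call up. It gives the time, the measured TCP pose, the force and the opening at its end, in the units of the state.
- arm.observe(): the state, without advancing time (a new reading comes with each control period).
- arm.get_image(name): name is "scene" or "side" or "wrist"; returns (picture, depth): 400x640x3 uint8, red, green, blue; 400x640 float32, m along the optical axis (not along the pixel's ray), 0 where there is no reading.
- arm.calibration(name): a dict with "mtx" (3x3 intrinsics, pixels), "R" (3x3) and "t" (3): a world point X has camera coordinates R X + t. Camera axes: x right, y down, z forward; pixel columns grow to the right and rows downward; lengths in m; the calibration is good to about 2 mm. A picture is of the moment at which its call begins: read the wrist's pose just before it. calibration takes no time and is no camera call; for the wrist camera it gives the pose at the moment of the call.
- arm.sign_off(): hands the job in, once; it reports no verdict.
The state is a dict: "clock": time; "joints": joint angles; "dq": joint speeds; "joint_efforts": joint torques, N m; "position": TCP position; "ee_rot": TCP orientation; "force": force on the tool from outside, world axes, zero at the start; "ft_torque": the same for the moment, N m; "width": opening from 0.0 (shut) to 1.0 (fully open).
Only numpy, scipy, OpenCV 4.12 (cv2) and the standard library are available. Lean on these libraries where they do the work, as an engineer would, in place of code of your own. Each camera call takes 0.05 s, during which the arm holds its last target.

TASK

The picture frame lying face down is to be opened. Take one long side after the other and run the fingertips lightly along the rail's inner edge, just above the backing board, so that the three turn buttons of that side are pushed round until they no longer reach over the board. Do not lean on the board, leave the frame and its board lying where they are, pick nothing up and leave the things round the frame alone.

Things in the scene. Friction and masses are not known exactly. Their poses are not given: they have to be found in the camera images.
- frame: Wooden picture frame, face down, loose, 0.75 kg, 182 x 232 x 16 mm. Origin: centre of its underside, at table height; x across its width, y along its length toward the rail with the saw-tooth hanger, z up. Rails 26 mm wide, flat on top, 16 mm above the table. The opening is 130 x 180 mm: inner edges of the long rails at x = +-65 mm, of the short rails at y = +-90 mm.
- board: Thin brown hardboard back, 127 x 177 x 3.5 mm, 90 g, lying loose in the frame's opening on the mount and glass. Origin: centre of its underside; its upper side is 14.5 mm above the table, 1.5 mm below the upper side of the rails.
- far_screw (a point): Screw of the middle turn button of the far rail, at x = +79, y = 0 mm on the frame, 16 mm above the table. Each turn button is a flat cast-metal finger 8 mm wide that pivots about its upright screw, reaches 32 mm from it (end rounded, radius 4 mm; round hub of radius 6 mm at the screw) and lies from 17 to 22.8 mm above the table; screw head to 25 mm.
- near_screw (a point): The same for the middle turn button of the near rail, at x = -79, y = 0 mm on the frame. All turn buttons are stiff enough to stay where they are left; about half a newton at the end turns one, either way round.
- far1 (a joint): Turn button of the far long rail, screw at x = +79 mm, y = -56 mm on the frame. Value in rad, -1.75 to 1.75: 0 points straight over the board (along the frame's -x), positive is counterclockwise seen from above, +-1.57 lies along the rail; beyond +-1.2 it is clear of the board.
- far2 (a joint): Turn button of the far long rail, screw at x = +79 mm, y = 0 mm on the frame. Value in rad, -1.75 to 1.75: 0 points straight over the board (along the frame's -x), positive is counterclockwise seen from above, +-1.57 lies along the rail; beyond +-1.2 it is clear of the board.
- far3 (a joint): Turn button of the far long rail, screw at x = +79 mm, y = 56 mm on the frame. Value in rad, -1.75 to 1.75: 0 points straight over the board (along the frame's -x), positive is counterclockwise seen from above, +-1.57 lies along the rail; beyond +-1.2 it is clear of the board.
- near1 (a joint): Turn button of the near long rail, screw at x = -79 mm, y = -56 mm on the frame. Value in rad, -1.75 to 1.75: 0 points straight over the board (along the frame's +x), positive is counterclockwise seen from above, +-1.57 lies along the rail; beyond +-1.2 it is clear of the board.
- near2 (a joint): Turn button of the near long rail, screw at x = -79 mm, y = 0 mm on the frame. Value in rad, -1.75 to 1.75: 0 points straight over the board (along the frame's +x), positive is counterclockwise seen from above, +-1.57 lies along the rail; beyond +-1.2 it is clear of the board.
- near3 (a joint): Turn button of the near long rail, screw at x = -79 mm, y = 56 mm on the frame. Value in rad, -1.75 to 1.75: 0 points straight over the board (along the frame's +x), positive is counterclockwise seen from above, +-1.57 lies along the rail; beyond +-1.2 it is clear of the board.
- ochre_jar: Small closed glass jar with a white lid, 34 x 34 x 45 mm, standing beside the frame; loose, to be left alone. Origin: centre of its underside.
- eraser: Eraser, 18 x 40 x 11 mm, lying beside the frame; loose, to be left alone. Origin: centre of its underside.
- pencil: Pencil, 149 mm long, 7 mm thick, lying beside the frame; loose, to be left alone. Origin: centre of its underside.
- needle_tool: Needle tool with wooden handle, 132 mm long, 11 mm thick, lying beside the frame; loose, to be left alone. Origin: centre of its underside.
- round_blank: Round wooden blank, 65 mm across, 8 mm thick, lying beside the frame; loose, to be left alone. Origin: centre of its underside.
Not all that is in view belongs to the job. Several things have the shape of the board; the one meant has the colours described above.

How it is judged:
By the outcome, as a careful person would: the job done as asked, in the order asked, and still so for the second after the job is handed in, with the robot touching nothing.
It also fails if it takes over 48 s, if anything falls off the work surface, if the arm or the gripper's body presses on something with over 40 N, if the wrist force passes 120 N, or if a joint passes its speed limit or range.

## Working session

There is one attempt and no reset: what is moved stays moved. The work goes in short steps, Python scripts to look and compute and a tool call to move; the robot and the scene stay as the last step left them, time stands still between calls to the robot, and variables do not carry over. Pictures are saved under pics/ and viewed, and the job is handed in when it is done.

Besides the shell and the picture viewer there is one more tool, called after "Request:" by a JSON object that holds its "op" and its "data". step_arm: Moves the arm, as the interface text tells. Its arguments: {"type":"object","properties":{"plan":{"type":"array"},"force":{"type":"number"}},"required":["plan"]}

```bash
mkdir -p pics
python3 - <<'E'
from cell import arm
import cv2, numpy as np
s=arm.observe(); print(s, arm.finger_overhang)
for n in ("scene","side","wrist"):
    c=arm.calibration(n)
    p,d=arm.get_image(n)
    cv2.imwrite(f"pics/{n}0.png",p[:,:,::-1]); np.savez(f"pics/{n}0.npz",p=p,d=d,**c)
    print(n,c)
E
```

```text
{'clock': 0.0, 'joints': array([-0.1026022 ,  0.4352258 ,  0.02494462,  1.57410772, -0.01158661,
        1.13401969, -0.07509692]), 'dq': array([-0.00150499,  0.00091642,  0.00089384,  0.00031433,  0.00046336,
        0.00050766, -0.00033536]), 'joint_efforts': array([ 3.89017032e-04, -6.67853522e+01,  9.84863900e-01, -3.14464223e+01,
       -6.05165795e-02,  4.27553023e-02,  1.12382318e-04]), 'position': array([ 6.24507925e-01, -4.20184796e-05,  2.47938776e-01]), 'ee_rot': array([-2.22074651e+00, -2.22067270e+00,  1.94935686e-03]), 'force': array([ 0.08825971, -0.21097403,  0.69019687]), 'ft_torque': array([ 0.00199299, -0.02534363,  0.01107134]), 'width': 1.0002418128553758} 0.022
scene {'mtx': array([[420.08745674,   0.        , 317.16017909],
       [  0.        , 420.08745674, 203.00284975],
       [  0.        ,   0.        ,   1.        ]]), 'R': array([[ 0.93056005, -0.36604084,  0.00849056],
       [-0.26122881, -0.67999515, -0.68510298],
       [ 0.25654921,  0.63531149, -0.72839674]]), 't': array([-0.61533803, -0.111959  ,  1.04356858])}
side {'mtx': array([[362.69399108,   0.        , 317.01711005],
       [  0.        , 362.69399108, 196.56003475],
       [  0.        ,   0.        ,   1.        ]]), 'R': array([[ 0.98899308, -0.14631154, -0.02203698],
       [-0.10345452, -0.57730958, -0.80994494],
       [ 0.10578213,  0.80330977, -0.58609177]]), 't': array([-0.58325994, -0.15438168,  1.14835097])}
wrist {'mtx': array([[291.77830585,   0.        , 323.26691844],
       [  0.        , 291.77830585, 198.73586374],
       [  0.        ,   0.        ,   1.        ]]), 'R': array([[ 9.99998592e-01, -2.86542837e-04, -1.65361247e-03],
       [ 1.83095259e-04, -9.60807655e-01,  2.77215830e-01],
       [-1.66823773e-03, -2.77215742e-01, -9.60806250e-01]]), 't': array([-0.62429555, -0.03398634,  0.39015296])}
```

View pics/scene0.png

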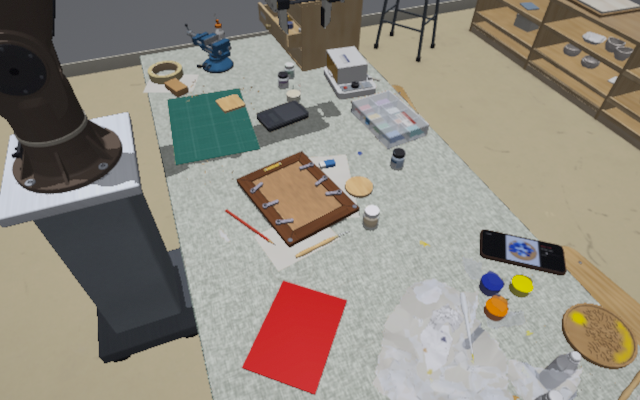

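View pics/side0.png

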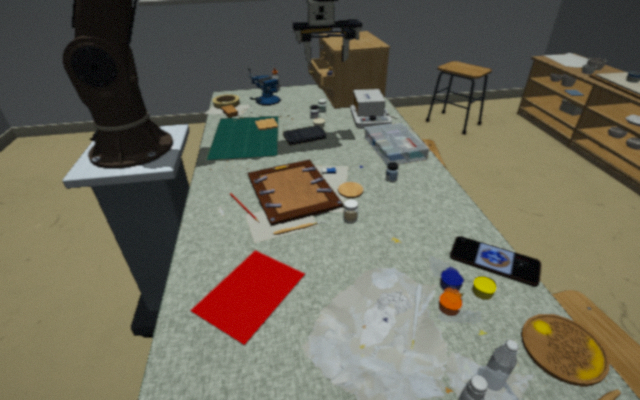

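View pics/wrist0.png

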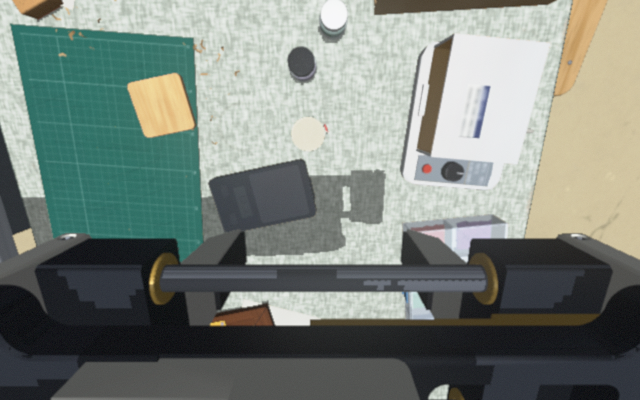

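The open frame with the buttons is at scene (297,197) and side (295,190). Other things that could be taken for the board are the red sheet at (297,335), the dark tablet at (283,116), the green mat at (212,125), and the phone at (522,250). Only the brown panel at (297,197) fits. I'll take a close crop and find its pose.

```bash
cat > h.py <<'E'
import numpy as np,cv2
def ray_z(c,u,v,z):
    M=np.linalg.inv(c["mtx"]);R=c["R"];t=c["t"]
    d=R.T@(M@np.array([u,v,1.0])); o=-R.T@t
    return o+d*(z-o[2])/d[2]
def proj(c,X):
    X=np.atleast_2d(X); p=(c["R"]@X.T).T+c["t"]; p=(c["mtx"]@p.T).T
    return p[:,:2]/p[:,2:]
E
python3 - <<'E'
from h import *
s=np.load("pics/scene0.npz"); p=s["p"]
cr=p[135:275,205:405,::-1]; cv2.imwrite("pics/crop0.png",cv2.resize(cr,None,fx=4,fy=4,interpolation=cv2.INTER_CUBIC))
for uv in [(238,186),(304,153),(358,206),(290,242)]: print(uv,ray_z(s,*uv,0.016), s["d"][uv[1],uv[0]])
E
```

```text
(238, 186) [ 0.3635355  -0.26341194  0.016     ] 0.9805243
(304, 153) [ 0.54432783 -0.20792462  0.016     ] 1.0661175
(358, 206) [ 0.5926054  -0.41805929  0.016     ] 0.94161373
(290, 242) [ 0.4217308  -0.45864589  0.016     ] 0.8467875
```

View pics/crop0.png

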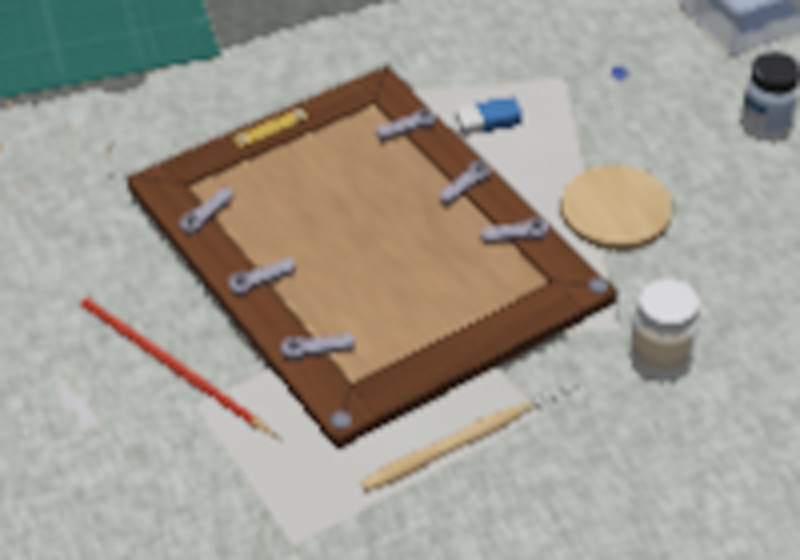

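Request:
{"op": "step_arm", "data": {"plan": [{"tx": -3.9, "ty": -1.4, "hand": 0}, {"tx": -3.9, "ty": -1.4, "hand": 0}, {"tx": -3.9, "ty": -1.4, "hand": 0}, {"tx": -3.9, "ty": -1.4, "hand": 0}, {"tx": -3.9, "ty": -1.4, "hand": 0}, {"tx": -3.9, "ty": -1.4, "hand": 0}, {"tx": -3.9, "ty": -1.4, "hand": 0}, {"tx": -3.9, "ty": -1.4, "hand": 0}, {"tx": -3.9, "ty": -1.4, "hand": 0}, {"tx": -3.9, "ty": -1.4, "hand": 0}]}}

```text
invalid input at $.plan[0]: expected keys wx, wy, wz, tx, ty, tz, hand
```

Request:
{"op": "step_arm", "data": {"plan": [{"hand": 0}, {"hand": 0}, {"hand": 0}, {"hand": 0}, {"hand": 0}, {"hand": 0}, {"hand": 0}, {"hand": 0}, {"hand": 0}, {"hand": 0}]}}

```text
invalid input at $.plan[0]: expected keys wx, wy, wz, tx, ty, tz, hand
```

Run:
```python
from cell import arm
import cv2, numpy as np
s=arm.observe(); print({k:s[k] for k in("clock","joints","position","ee_rot","force","width")})
n="wrist"
c=arm.calibration(n)
p,d=arm.get_image(n)
cv2.imwrite(f"pics/{n}1.png",p[:,:,::-1]); np.savez(f"pics/{n}1.npz",p=p,d=d,**c)
```

```text
{'clock': 0.15, 'joints': array([-0.10259824,  0.43504514,  0.02495701,  1.57388566, -0.01165817,
        1.13404198, -0.07513018]), 'position': array([ 6.24620425e-01, -1.89062162e-05,  2.48137026e-01]), 'ee_rot': array([-2.22097183e+00, -2.22072824e+00,  1.42924613e-03]), 'force': array([ 0.93466613,  0.05130451, -0.21790636]), 'width': 0.9999277097251815}
```

View pics/wrist1.png

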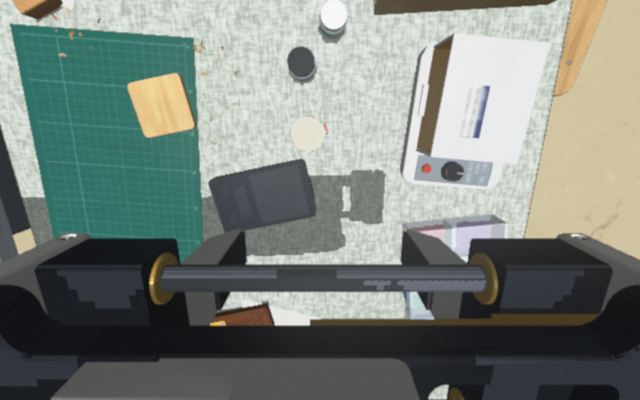

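All keys are needed in every row, so I'll send the full rows.

Request:
{"op": "step_arm", "data": {"plan": [{"wx": 0, "wy": 0, "wz": 0, "tx": -3.9, "ty": -1.4, "tz": 0, "hand": 0}, {"wx": 0, "wy": 0, "wz": 0, "tx": -3.9, "ty": -1.4, "tz": 0, "hand": 0}, {"wx": 0, "wy": 0, "wz": 0, "tx": -3.9, "ty": -1.4, "tz": 0, "hand": 0}, {"wx": 0, "wy": 0, "wz": 0, "tx": -3.9, "ty": -1.4, "tz": 0, "hand": 0}, {"wx": 0, "wy": 0, "wz": 0, "tx": -3.9, "ty": -1.4, "tz": 0, "hand": 0}, {"wx": 0, "wy": 0, "wz": 0, "tx": -3.9, "ty": -1.4, "tz": 0, "hand": 0}, {"wx": 0, "wy": 0, "wz": 0, "tx": -3.9, "ty": -1.4, "tz": 0, "hand": 0}, {"wx": 0, "wy": 0, "wz": 0, "tx": -3.9, "ty": -1.4, "tz": 0, "hand": 0}, {"wx": 0, "wy": 0, "wz": 0, "tx": -3.9, "ty": -1.4, "tz": 0, "hand": 0}, {"wx": 0, "wy": 0, "wz": 0, "tx": -3.9, "ty": -1.4, "tz": 0, "hand": 0}]}}

```text
clock: 1.03
position: [0.4839, -0.3917, 0.2487]
ee_rot: [-2.221, -2.221, -0.0]
force: [1.0, -0.8, 0.3]
width: 0.324
```

```bash
cat > snap.py <<'E'
import sys
from cell import arm
import cv2, numpy as np
n,tag=sys.argv[1],sys.argv[2]
s=arm.observe(); print({k:np.round(s[k],4) for k in("clock","joints","dq","position","ee_rot","force","width")})
c=arm.calibration(n)
p,d=arm.get_image(n)
cv2.imwrite(f"pics/{n}{tag}.png",p[:,:,::-1]); np.savez(f"pics/{n}{tag}.npz",p=p,d=d,**c)
E
python3 snap.py wrist 2
```

```text
{'clock': np.float64(1.0333), 'joints': array([ 0.4997,  0.4299,  0.1379,  1.5868, -0.0635,  1.1293,  0.6524]), 'dq': array([ 0.7141,  0.2531,  0.1315, -0.3891, -0.0933,  0.1416,  0.8529]), 'position': array([ 0.4839, -0.3917,  0.2487]), 'ee_rot': array([-2.2214e+00, -2.2215e+00, -1.0000e-04]), 'force': array([ 0.983 , -0.8164,  0.3151]), 'width': np.float64(0.3239)}
```

View pics/wrist2.png

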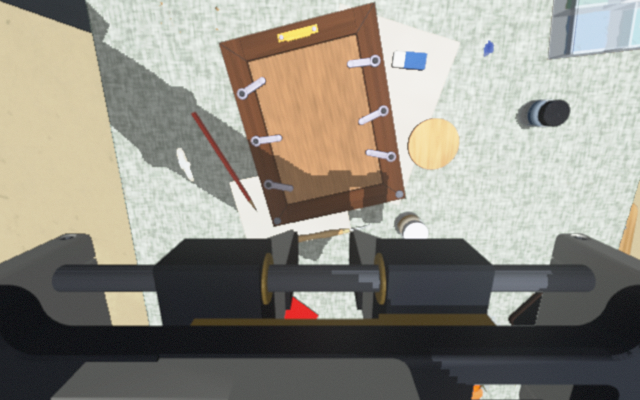

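```bash
python3 snap.py side 2; python3 snap.py scene 2;python3 snap.py wrist 3
python3 - <<'E'
from h import *
p=cv2.imread("pics/wrist3.png")
cv2.imwrite("pics/w3c.png",cv2.resize(p[0:240,190:430],None,fx=2.5,fy=2.5,interpolation=cv2.INTER_CUBIC))
E
```

```text
{'clock': np.float64(1.0833), 'joints': array([ 0.5077,  0.4323,  0.1479,  1.5837, -0.061 ,  1.1291,  0.6578]), 'dq': array([-0.038 , -0.0277,  0.0249,  0.0527,  0.0372, -0.0101, -0.1552]), 'position': array([ 0.4783, -0.4017,  0.2488]), 'ee_rot': array([ 2.2313,  2.2083, -0.0101]), 'force': array([-4.5863, -8.1315,  1.429 ]), 'width': np.float64(0.2815)}
{'clock': np.float64(1.1333), 'joints': array([ 0.5045,  0.4313,  0.1452,  1.5856, -0.0612,  1.1289,  0.6516]), 'dq': array([-0.0703, -0.0147, -0.0869,  0.0293, -0.0304,  0.0005, -0.0812]), 'position': array([ 0.4797, -0.3984,  0.2486]), 'ee_rot': array([ 2.2329,  2.2079, -0.0079]), 'force': array([0.1626, 1.2262, 0.0171]), 'width': np.float64(0.2373)}
{'clock': np.float64(1.1833), 'joints': array([ 0.5013,  0.4306,  0.1411,  1.5867, -0.0626,  1.129 ,  0.6491]), 'dq': array([-0.0584, -0.0113, -0.0696,  0.0178, -0.0228,  0.0013, -0.0278]), 'position': array([ 0.4821, -0.3943,  0.2484]), 'ee_rot': array([ 2.2295,  2.2131, -0.0034]), 'force': array([-0.1146,  1.4831,  0.2787]), 'width': np.float64(0.1917)}
```

View pics/w3c.png

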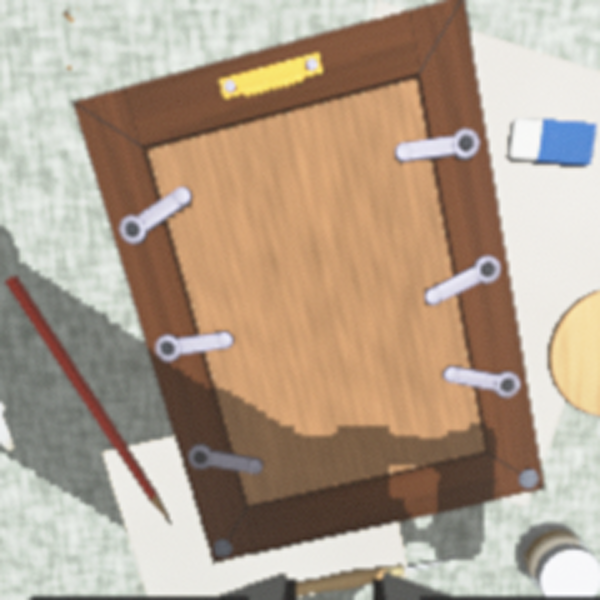

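```bash
cat > fit.py <<'E'
from h import *
from scipy.optimize import least_squares
def pose_pts(q,L):
    c,s=np.cos(q[2]),np.sin(q[2]); return np.c_[q[0]+c*L[:,0]-s*L[:,1], q[1]+s*L[:,0]+c*L[:,1], L[:,2]]
E
python3 - <<'E'
from fit import *
s=np.load("pics/wrist3.npz")
obs=np.array([(132,229),(168,348),(200,457),(466,143),(488,269),(508,384),(77,102),(542,489),(214,562)],float)/2.5+[190,0]
obs-=0.3
L=np.array([(-79,56,25),(-79,0,25),(-79,-56,25),(79,56,25),(79,0,25),(79,-56,25),(-91,116,16),(91,-116,16),(-91,-116,16)])/1000
f=lambda q:(proj(s,pose_pts(q,L))-obs).ravel()
r=least_squares(f,[.48,-.337,.24]); print(r.x,np.degrees(r.x[2])); print(r.fun.reshape(-1,2).round(1))
# button angles
hub=np.array([(132,229),(168,348),(200,457),(466,143),(488,269),(508,384)])/2.5+[190,0]
tip=np.array([(184,195),(228,340),(258,466),(402,153),(432,297),(450,374)])/2.5+[190,0]
for n,h,t in zip("n3 n2 n1 f3 f2 f1".split(),hub,tip):
    a=ray_z(s,*h,.025);b=ray_z(s,*t,.0228);v=b-a;ang=np.arctan2(v[1],v[0])-r.x[2]-(np.pi if n[0]=='f' else 0)
    print(n,(ang+np.pi)%(2*np.pi)-np.pi,np.linalg.norm(v[:2]))
# same fit on scene images (static cam)
s0=np.load("pics/scene0.npz")
ob=np.array([(388,68),(613,295),(340,442),(130,180), (232,281),(292,347),(191,222),(427,117),(480,172),(539,228)],float)/4+[205,135]
L2=np.array([(91,116,16),(91,-116,16),(-91,-116,16),(-91,116,16),(-79,0,25),(-79,-56,25),(-79,56,25),(79,56,25),(79,0,25),(79,-56,25)])/1000
r2=least_squares(lambda q:(proj(s0,pose_pts(q,L2))-ob).ravel(),r.x);print(r2.x,r2.fun.reshape(-1,2).round(1).tolist())
# things
for nm,u,v,z in[("eraser",(552,148),0,.011)]: print(nm,ray_z(s,u[0]/2.5+190,u[1]/2.5,z))
E
```

```text
[ 0.47856084 -0.32938049  0.22414556] 12.84259468903298
[[-0.2 -0.3]
 [-0.4  0. ]
 [-0.3  0.4]
 [ 0.9 -0.4]
 [ 0.7  0.1]
 [ 0.5  0.8]
 [-2.3 -1.2]
 [ 2.   0.6]
 [-0.8  1.2]]
n3 0.3138439254890142 0.0286408594615009
n2 -0.10637666617607255 0.029076397474489743
n1 -0.40981467745319966 0.029329318196480676
f3 -0.10056025531025448 0.028654715690270137
f2 0.2303283996567167 0.028492484955985716
f1 -0.393163357752532 0.02863457248546135
[ 0.47863859 -0.33443712  0.22250669] [[0.1, -0.4], [1.8, 0.2], [-1.5, 0.7], [-1.5, -0.3], [1.9, 0.2], [0.1, 0.1], [-0.2, -0.3], [-0.3, -0.2], [-0.0, -0.5], [-0.3, -0.1]]
eraser [ 0.58505806 -0.25800868  0.011     ]
```

Request:
{"op": "step_arm", "data": {"plan": [{"wx": 0, "wy": 0, "wz": 0.99, "tx": 0, "ty": 0, "tz": 0, "hand": 0}, {"wx": 0, "wy": 0, "wz": 0.99, "tx": 0, "ty": 0, "tz": 0, "hand": 0}, {"wx": 0, "wy": 0, "wz": 0.99, "tx": 0, "ty": 0, "tz": 0, "hand": 0}, {"wx": 0, "wy": 0, "wz": 0.99, "tx": 0, "ty": 0, "tz": 0, "hand": 0}, {"wx": 0, "wy": 0, "wz": 0.99, "tx": 0, "ty": 0, "tz": 0, "hand": 0}, {"wx": 0, "wy": 0, "wz": 0.99, "tx": 0, "ty": 0, "tz": 0, "hand": 0}, {"wx": 0, "wy": 0, "wz": 0.99, "tx": 0, "ty": 0, "tz": 0, "hand": 0}, {"wx": 0, "wy": 0, "wz": 0.99, "tx": 0, "ty": 0, "tz": 0, "hand": 0}, {"wx": 0, "wy": 0, "wz": 0.99, "tx": 0, "ty": 0, "tz": 0, "hand": 0}, {"wx": 0, "wy": 0, "wz": 0.99, "tx": 0, "ty": 0, "tz": 0, "hand": 0}]}}

```text
clock: 2.07
position: [0.4863, -0.3877, 0.2485]
ee_rot: [-3.03, -0.826, -0.001]
force: [-0.2, -0.0, 0.1]
width: 0.004
```

Request:
{"op": "step_arm", "data": {"plan": [{"wx": 0, "wy": 0, "wz": 0.99, "tx": 0, "ty": 0, "tz": 0, "hand": 0}, {"wx": 0, "wy": 0, "wz": 0.99, "tx": 0, "ty": 0, "tz": 0, "hand": 0}, {"wx": 0, "wy": 0, "wz": 0.99, "tx": 0, "ty": 0, "tz": 0, "hand": 0}, {"wx": 0, "wy": 0, "wz": 0, "tx": -2, "ty": -2, "tz": 0, "hand": 0}, {"wx": 0, "wy": 0, "wz": 0, "tx": -2, "ty": -2, "tz": 0, "hand": 0}, {"wx": 0, "wy": 0, "wz": 0, "tx": -2, "ty": -2, "tz": 0, "hand": 0}, {"wx": 0, "wy": 0, "wz": 0, "tx": 0, "ty": 0, "tz": 0, "hand": 0}, {"wx": 0, "wy": 0, "wz": 0, "tx": 0, "ty": 0, "tz": 0, "hand": 0}, {"wx": 0, "wy": 0, "wz": 0, "tx": 0, "ty": 0, "tz": 0, "hand": 0}, {"wx": 0, "wy": 0, "wz": 0, "tx": 0, "ty": 0, "tz": 0, "hand": 0}]}}

```text
clock: 2.9
position: [0.4147, -0.3444, 0.2489]
ee_rot: [3.121, 0.352, 0.001]
force: [-0.4, -0.6, 0.1]
width: 0.006
```

```bash
python3 snap.py wrist 4;python3 - <<'E'
from cell import arm
import cv2,numpy as np
print(cv2.Rodrigues(np.array(arm.observe()["ee_rot"]))[0].round(4))
E
```

```text
{'clock': np.float64(2.9), 'joints': array([ 0.2388,  0.3046,  0.4616,  1.812 , -0.1541,  1.0595, -0.5885]), 'dq': array([ 0.0056,  0.0077,  0.0046, -0.0032,  0.0029,  0.0013,  0.0009]), 'position': array([ 0.4147, -0.3444,  0.2489]), 'ee_rot': array([3.1214e+00, 3.5220e-01, 1.2000e-03]), 'force': array([-0.377 , -0.6371,  0.1486]), 'width': np.float64(0.0062)}
[[ 9.749e-01  2.224e-01  4.000e-04]
 [ 2.224e-01 -9.749e-01 -3.000e-04]
 [ 3.000e-04  4.000e-04 -1.000e+00]]
```

View pics/wrist4.png

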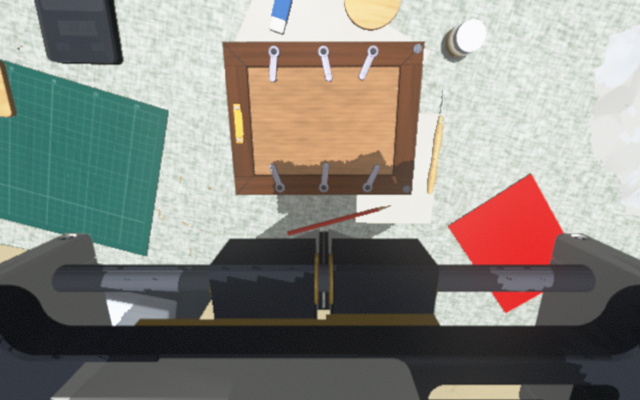

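Run:
```python
import cv2
p=cv2.imread("pics/wrist4.png")
cv2.imwrite("pics/w4c.png",cv2.resize(p[30:210,205:445],None,fx=3.3333,fy=3.3333,interpolation=cv2.INTER_CUBIC))
cv2.imwrite("pics/w4f.png",cv2.resize(p[220:330,250:400],None,fx=5,fy=5,interpolation=cv2.INTER_CUBIC))
```

```text
(no output)
```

View pics/w4c.png

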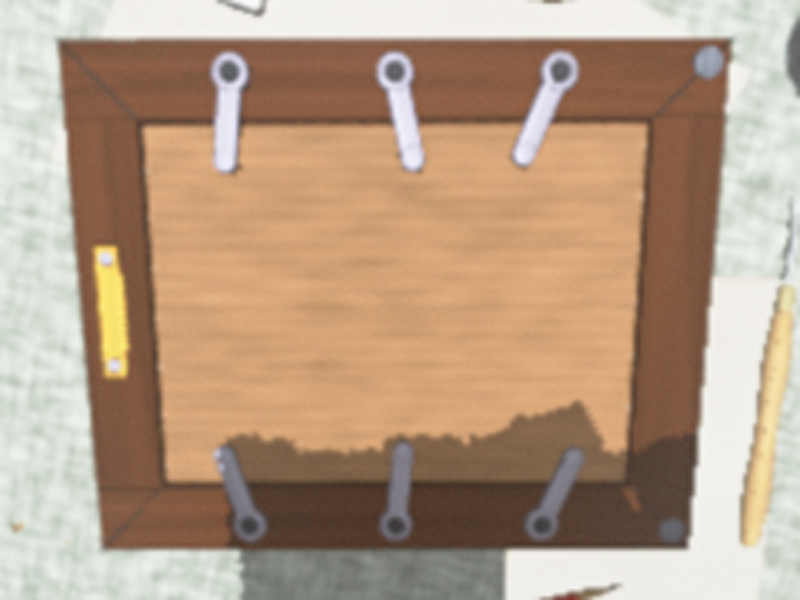

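View pics/w4f.png

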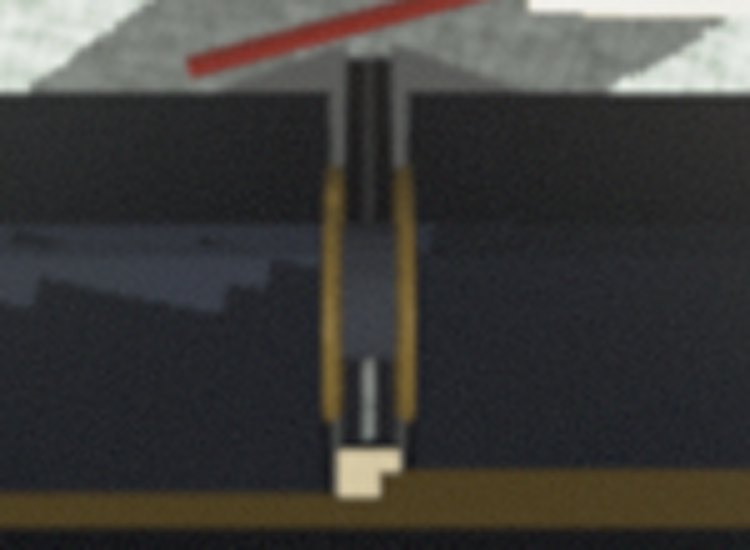

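```bash
cat > meas.py <<'E'
from fit import *
NAMES="f3 f2 f1 n3 n2 n1".split()
def go(npz,hub,tip,corn,scale,off,cidx):
    s=np.load(npz)
    T=lambda a:np.array(a,float)/scale+np.array(off)-(0.5-0.5/scale)
    obs=np.r_[T(hub),T(corn)]
    Lh=np.array([(79,56,25),(79,0,25),(79,-56,25),(-79,56,25),(-79,0,25),(-79,-56,25)])
    C=np.array([(91,116,16),(91,-116,16),(-91,-116,16),(-91,116,16),(65,90,16),(65,-90,16),(-65,-90,16),(-65,90,16)])[cidx]
    L=np.r_[Lh,C]/1000
    f=lambda q:(proj(s,pose_pts(q,L))-obs).ravel()
    r=least_squares(f,[.48,-.33,.224],loss="soft_l1"); print(r.x.round(5),np.degrees(r.x[2])); print(f(r.x).reshape(-1,2).round(1).tolist())
    for n,h,t in zip(NAMES,T(hub),T(tip)):
        a=ray_z(s,*h,.025);b=ray_z(s,*t,.0228);v=b-a;ang=np.arctan2(v[1],v[0])-r.x[2]-(np.pi if n[0]=='f' else 0)
        print(n,round((ang+np.pi)%(2*np.pi)-np.pi,3),np.linalg.norm(v[:2]).round(4))
    return r.x
E
python3 - <<'E'
from meas import *
q=go("pics/wrist4.npz",[(230,71),(395,71),(560,71),(249,525),(396,525),(541,524)],[(226,162),(413,160),(523,157),(224,455),(402,450),(573,456)],
 [(60,40),(732,40),(688,548),(104,548),(140,122),(651,122),(629,484),(162,484)],3.3333,(205,30),list(range(8)))
from cell import arm
s=arm.observe();P=s["position"][:2]-q[:2];c,n=np.cos(q[2]),np.sin(q[2])
print("TCP in frame",P@[c,n],P@[-n,c],s["position"][2])
R=cv2.Rodrigues(s["ee_rot"])[0];print("tool yaw",np.degrees(np.arctan2(R[1,0],R[0,0])))
E
```

```text
[ 0.47783 -0.32959  0.22504] 12.893958280054145
[[-0.5, -0.3], [0.1, -0.3], [0.7, -0.3], [-0.2, 0.8], [-0.1, 0.8], [0.5, 1.1], [-1.6, -0.9], [1.0, -1.0], [0.9, 1.1], [-1.3, 1.2], [-1.0, -0.7], [0.8, -0.7], [0.0, 0.8], [-0.1, 0.9]]
f3 -0.109 0.0283
f2 0.222 0.0282
f1 -0.399 0.0288
n3 0.313 0.0278
n2 -0.08 0.0284
n1 -0.414 0.028
TCP in frame -0.06514934732268833 -0.000533813082395043 0.24872181588103767
tool yaw 12.852053992219796
```

Request:
{"op": "step_arm", "data": {"plan": [{"wx": 0, "wy": 0, "wz": 0, "tx": 1.24, "ty": 0.97, "tz": 1.7, "hand": 0}, {"wx": 0, "wy": 0, "wz": 0, "tx": 1.24, "ty": 0.97, "tz": 1.7, "hand": 0}, {"wx": 0, "wy": 0, "wz": 0, "tx": 1.24, "ty": 0.97, "tz": 1.7, "hand": 0}, {"wx": 0, "wy": 0, "wz": 0, "tx": 1.24, "ty": 0.97, "tz": 1.7, "hand": 0}, {"wx": 0, "wy": 0, "wz": 0, "tx": 1.24, "ty": 0.97, "tz": 1.7, "hand": 0}, {"wx": 0, "wy": 0, "wz": 0, "tx": 1.24, "ty": 0.97, "tz": 1.7, "hand": 0}, {"wx": 0, "wy": 0, "wz": 0, "tx": 1.24, "ty": 0.97, "tz": 1.7, "hand": 0}, {"wx": 0, "wy": 0, "wz": 0, "tx": 1.24, "ty": 0.97, "tz": 1.7, "hand": 0}, {"wx": 0, "wy": 0, "wz": 0, "tx": 1.24, "ty": 0.99, "tz": 1.7, "hand": 0}, {"wx": 0, "wy": 0, "wz": 0, "tx": 0, "ty": 0, "tz": 0, "hand": 0}]}}

```text
clock: 3.78
position: [0.5431, -0.4047, 0.0912]
ee_rot: [-3.119, -0.352, 0.004]
force: [0.3, 0.6, -0.4]
width: 0.007
```

```bash
cat > st.py <<'E'
from cell import arm
import numpy as np,cv2,sys
q=[0.47783,-0.32959,0.22504]
s=arm.observe();P=s["position"][:2]-q[:2];c,n=np.cos(q[2]),np.sin(q[2])
R=cv2.Rodrigues(s["ee_rot"])[0]
print("t",s["clock"].round(2),"TCP in frame mm",(1000*P@[c,n]).round(1),(1000*P@[-n,c]).round(1),"tip z",(1000*(s["position"][2]-.022)).round(1),"yaw",np.degrees(np.arctan2(R[1,0],R[0,0])).round(2),"F",s["force"].round(1),"dq",np.abs(s["dq"]).max().round(3), "tilt",R[:,2].round(4))
E
python3 st.py
```

```text
Traceback (most recent call last):
  File "st.py", line 6, in <module>
    print("t",s["clock"].round(2),"TCP in frame mm",(1000*P@[c,n]).round(1),(1000*P@[-n,c]).round(1),"tip z",(1000*(s["position"][2]-.022)).round(1),"yaw",np.degrees(np.arctan2(R[1,0],R[0,0])).round(2),"F",s["force"].round(1),"dq",np.abs(s["dq"]).max().round(3), "tilt",R[:,2].round(4))
              ^^^^^^^^^^^^^^^^
AttributeError: 'float' object has no attribute 'round'
```

```bash
sed -i 's/s\["clock"\].round(2)/round(s["clock"],2)/' st.py; python3 st.py
```

```text
t 3.78 TCP in frame mm 46.9 -87.8 tip z 69.2 yaw 12.88 F [ 0.3  0.6 -0.4] dq 0.068 tilt [-0.003   0.0021 -1.    ]
```

Request:
{"op": "step_arm", "data": {"plan": [{"wx": 0, "wy": 0, "wz": 0, "tx": 0, "ty": 0, "tz": 0.8, "hand": 0}, {"wx": 0, "wy": 0, "wz": 0, "tx": 0, "ty": 0, "tz": 0.8, "hand": 0}, {"wx": 0, "wy": 0, "wz": 0, "tx": 0, "ty": 0, "tz": 0.8, "hand": 0}, {"wx": 0, "wy": 0, "wz": 0, "tx": 0, "ty": 0, "tz": 0.8, "hand": 0}, {"wx": 0, "wy": 0, "wz": 0, "tx": 0, "ty": 0, "tz": 0.8, "hand": 0}, {"wx": 0, "wy": 0, "wz": 0, "tx": 0, "ty": 0, "tz": 0, "hand": 0}, {"wx": 0, "wy": 0, "wz": 0, "tx": 0, "ty": 0, "tz": 0, "hand": 0}, {"wx": 0, "wy": 0, "wz": 0, "tx": 0, "ty": 0, "tz": 0, "hand": 0}, {"wx": 0, "wy": 0, "wz": 0, "tx": 0, "ty": 0, "tz": 0, "hand": 0}, {"wx": 0, "wy": 0, "wz": 0, "tx": 0, "ty": 0, "tz": 0, "hand": 0}]}}

```text
clock: 4.62
position: [0.5416, -0.4057, 0.0563]
ee_rot: [3.121, 0.349, 0.001]
force: [-1.1, -0.0, 0.3]
width: 0.009
```

```bash
python3 st.py; python3 snap.py wrist 5; python3 snap.py scene 5
python3 - <<'E'
import cv2
p=cv2.imread("pics/scene5.png")
cv2.imwrite("pics/s5c.png",cv2.resize(p[135:275,205:405],None,fx=4,fy=4,interpolation=cv2.INTER_CUBIC))
E
```

```text
t 4.62 TCP in frame mm 45.2 -88.4 tip z 34.3 yaw 12.77 F [-1.1 -0.   0.3] dq 0.002 tilt [ 8.e-04 -5.e-04 -1.e+00]
{'clock': np.float64(4.6167), 'joints': array([ 0.3361,  0.7289,  0.3644,  1.6389, -0.3265,  0.8334, -0.511 ]), 'dq': array([ 0.0002, -0.0002, -0.0002,  0.0018,  0.    , -0.0011, -0.0011]), 'position': array([ 0.5416, -0.4057,  0.0563]), 'ee_rot': array([3.1215e+00, 3.4940e-01, 1.1000e-03]), 'force': array([-1.0521, -0.0105,  0.307 ]), 'width': np.float64(0.0087)}
{'clock': np.float64(4.6667), 'joints': array([ 0.336 ,  0.729 ,  0.3643,  1.6389, -0.3265,  0.8335, -0.511 ]), 'dq': array([-0.0024,  0.0026, -0.0012,  0.0018, -0.0009, -0.0016,  0.0001]), 'position': array([ 0.5416, -0.4056,  0.0562]), 'ee_rot': array([3.1216e+00, 3.4950e-01, 1.0000e-03]), 'force': array([-0.6612,  0.0869, -0.4888]), 'width': np.float64(0.0024)}
```

View pics/s5c.png

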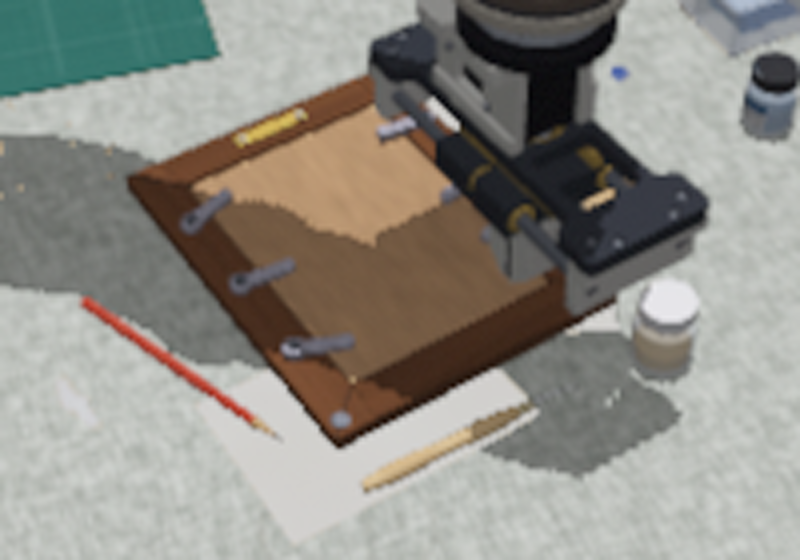

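View pics/wrist5.png

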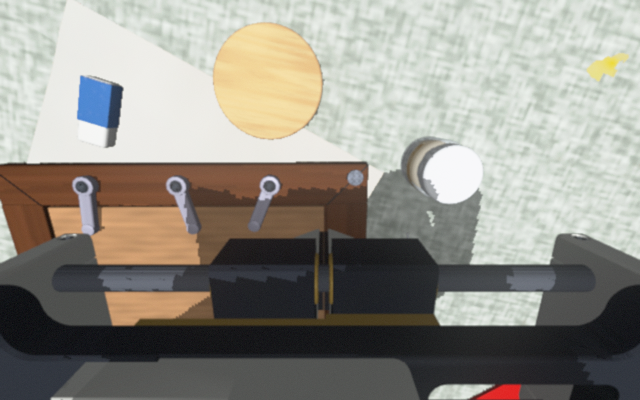

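Run:
```python
from h import *
s=np.load("pics/wrist5.npz")
p=s["p"][:,:,::-1]
cv2.imwrite("pics/w5c.png",cv2.resize(p[150:245,60:380],None,fx=2.5,fy=2.5,interpolation=cv2.INTER_CUBIC))
q=[0.47783,-0.32959,0.22504];c,n=np.cos(q[2]),np.sin(q[2])
for u,v,z in[(84.5,185.5,.025),(176.5,185.5,.025),(270,185.5,.025),(50,207,.016),(325,206,.016),(445,172,.045)]:
    X=ray_z(s,u,v,z)[:2]-q[:2];print(u,v,(1000*np.array([X@[c,n],X@[-n,c]])).round(1))
```

```text
84.5 185.5 [80.6 52. ]
176.5 185.5 [80.5 -1.8]
270 185.5 [ 80.3 -56.5]
50 207 [64.6 84.5]
325 206 [ 64.8 -88.8]
445 172 [  91.9 -149.8]
```

View pics/w5c.png

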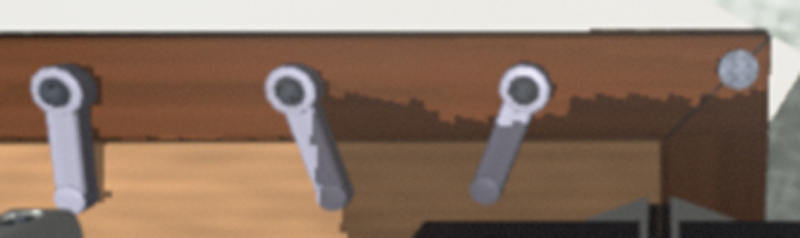

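Request:
{"op": "step_arm", "data": {"plan": [{"wx": 0, "wy": 0, "wz": 0, "tx": 0.15, "ty": 0, "tz": 0.38, "hand": 0}, {"wx": 0, "wy": 0, "wz": 0, "tx": 0, "ty": 0, "tz": 0.38, "hand": 0}, {"wx": 0, "wy": 0, "wz": 0, "tx": 0, "ty": 0, "tz": 0.38, "hand": 0}, {"wx": 0, "wy": 0, "wz": 0, "tx": 0, "ty": 0, "tz": 0.36, "hand": 0}, {"wx": 0, "wy": 0, "wz": 0, "tx": 0, "ty": 0, "tz": 0, "hand": 0}, {"wx": 0, "wy": 0, "wz": 0, "tx": 0, "ty": 0, "tz": 0, "hand": 0}, {"wx": 0, "wy": 0, "wz": 0, "tx": 0, "ty": 0, "tz": 0, "hand": 0}, {"wx": 0, "wy": 0, "wz": 0, "tx": 0, "ty": 0, "tz": 0, "hand": 0}, {"wx": 0, "wy": 0, "wz": 0, "tx": 0, "ty": 0, "tz": 0, "hand": 0}, {"wx": 0, "wy": 0, "wz": 0, "tx": 0, "ty": 0, "tz": 0, "hand": 0}]}}

```text
clock: 5.55
position: [0.543, -0.4052, 0.0409]
ee_rot: [3.122, 0.349, 0.0]
force: [0.8, 0.0, -0.1]
width: 0.004
```

```bash
python3 st.py
```

```text
t 5.55 TCP in frame mm 46.6 -88.2 tip z 18.9 yaw 12.77 F [ 0.8  0.  -0.1] dq 0.002 tilt [ 3.e-04 -2.e-04 -1.e+00]
```

Request:
{"op": "step_arm", "data": {"plan": [{"wx": 0, "wy": 0, "wz": 0, "tx": 0, "ty": -0.3, "tz": 0, "hand": 0}, {"wx": 0, "wy": 0, "wz": 0, "tx": 0, "ty": -0.6, "tz": 0, "hand": 0}, {"wx": 0, "wy": 0, "wz": 0, "tx": 0, "ty": -0.6, "tz": 0, "hand": 0}, {"wx": 0, "wy": 0, "wz": 0, "tx": 0, "ty": -0.6, "tz": 0, "hand": 0}, {"wx": 0, "wy": 0, "wz": 0, "tx": 0, "ty": -0.6, "tz": 0, "hand": 0}, {"wx": 0, "wy": 0, "wz": 0, "tx": 0, "ty": -0.6, "tz": 0, "hand": 0}, {"wx": 0, "wy": 0, "wz": 0, "tx": 0, "ty": -0.6, "tz": 0, "hand": 0}, {"wx": 0, "wy": 0, "wz": 0, "tx": 0, "ty": -0.6, "tz": 0, "hand": 0}, {"wx": 0, "wy": 0, "wz": 0, "tx": 0, "ty": -0.6, "tz": 0, "hand": 0}, {"wx": 0, "wy": 0, "wz": 0, "tx": 0, "ty": -0.6, "tz": 0, "hand": 0}]}}

```text
clock: 6.38
position: [0.53, -0.3487, 0.0407]
ee_rot: [-3.122, -0.35, 0.0]
force: [0.8, -0.5, -0.7]
width: 0.003
```

```bash
python3 st.py
```

```text
t 6.38 TCP in frame mm 46.6 -30.3 tip z 18.7 yaw 12.78 F [ 0.8 -0.5 -0.7] dq 0.14 tilt [-1.e-04  2.e-04 -1.e+00]
```

Request:
{"op": "step_arm", "data": {"plan": [{"wx": 0, "wy": 0, "wz": 0, "tx": 0, "ty": -0.6, "tz": 0, "hand": 0}, {"wx": 0, "wy": 0, "wz": 0, "tx": 0, "ty": -0.6, "tz": 0, "hand": 0}, {"wx": 0, "wy": 0, "wz": 0, "tx": 0, "ty": -0.6, "tz": 0, "hand": 0}, {"wx": 0, "wy": 0, "wz": 0, "tx": 0, "ty": -0.6, "tz": 0, "hand": 0}, {"wx": 0, "wy": 0, "wz": 0, "tx": 0, "ty": -0.6, "tz": 0, "hand": 0}, {"wx": 0, "wy": 0, "wz": 0, "tx": 0, "ty": -0.6, "tz": 0, "hand": 0}, {"wx": 0, "wy": 0, "wz": 0, "tx": 0, "ty": -0.6, "tz": 0, "hand": 0}, {"wx": 0, "wy": 0, "wz": 0, "tx": 0, "ty": -0.6, "tz": 0, "hand": 0}, {"wx": 0, "wy": 0, "wz": 0, "tx": 0, "ty": -0.6, "tz": 0, "hand": 0}, {"wx": 0, "wy": 0, "wz": 0, "tx": 0, "ty": -0.6, "tz": 0, "hand": 0}]}}

```text
clock: 7.22
position: [0.5168, -0.2902, 0.0407]
ee_rot: [-3.122, -0.35, 0.0]
force: [0.9, -0.3, -0.8]
width: 0.005
```

Request:
{"op": "step_arm", "data": {"plan": [{"wx": 0, "wy": 0, "wz": 0, "tx": 0, "ty": -0.6, "tz": 0, "hand": 0}, {"wx": 0, "wy": 0, "wz": 0, "tx": 0, "ty": -0.6, "tz": 0, "hand": 0}, {"wx": 0, "wy": 0, "wz": 0, "tx": 0, "ty": -0.6, "tz": 0, "hand": 0}, {"wx": 0, "wy": 0, "wz": 0, "tx": 0, "ty": -0.6, "tz": 0, "hand": 0}, {"wx": 0, "wy": 0, "wz": 0, "tx": 0, "ty": -0.6, "tz": 0, "hand": 0}, {"wx": 0, "wy": 0, "wz": 0, "tx": 0, "ty": -0.6, "tz": 0, "hand": 0}, {"wx": 0, "wy": 0, "wz": 0, "tx": 0, "ty": -0.6, "tz": 0, "hand": 0}, {"wx": 0, "wy": 0, "wz": 0, "tx": 0, "ty": -0.6, "tz": 0, "hand": 0}, {"wx": 0, "wy": 0, "wz": 0, "tx": 0, "ty": -0.6, "tz": 0, "hand": 0}, {"wx": 0, "wy": 0, "wz": 0, "tx": 0, "ty": 0, "tz": 0, "hand": 0}]}}

```text
clock: 8.05
position: [0.5046, -0.2365, 0.0405]
ee_rot: [-3.121, -0.352, 0.001]
force: [-1.6, 0.8, -0.5]
width: 0.004
```

```bash
python3 st.py; python3 snap.py scene 6 >/dev/null; python3 snap.py wrist 6|head -0;  python3 - <<'E'
import cv2
p=cv2.imread("pics/scene6.png")
cv2.imwrite("pics/s6c.png",cv2.resize(p[135:275,205:405],None,fx=4,fy=4,interpolation=cv2.INTER_CUBIC))
E
```

```text
t 8.05 TCP in frame mm 46.9 84.7 tip z 18.5 yaw 12.85 F [-1.6  0.8 -0.5] dq 0.016 tilt [-8.0e-04  1.2e-03 -1.0e+00]Exception ignored on flushing sys.stdout:
BrokenPipeError: [Errno 32] Broken pipe
```

View pics/s6c.png

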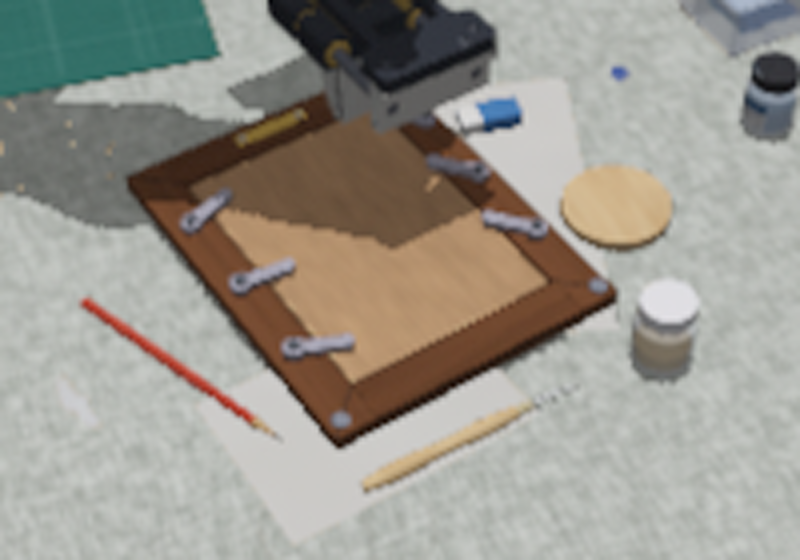

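View pics/wrist6.png

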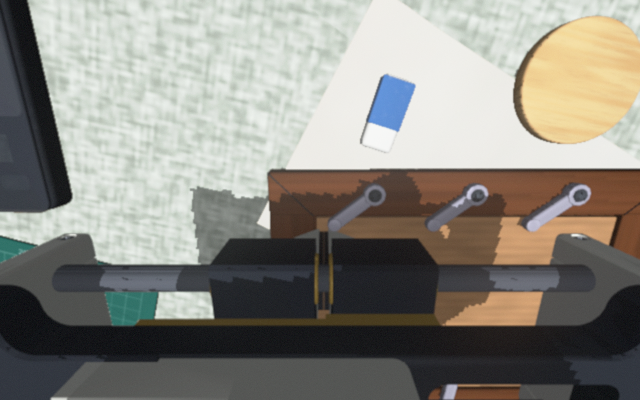

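Run:
```python
from h import *
s=np.load("pics/wrist6.npz")
q=[0.47783,-0.32959,0.22504];c,n=np.cos(q[2]),np.sin(q[2])
for h,t in[((375,195.5),(335,223)),((477,195.5),(434,223)),((580,195.5),(534,223))]:
    a=ray_z(s,*h,.025)[:2]-q[:2];b=ray_z(s,*t,.0228)[:2]-q[:2]
    F=np.array([[c,n],[-n,c]]);a=F@a;b=F@b;v=b-a
    print((1000*a).round(1),np.arctan2(v[1],-v[0]),np.linalg.norm(v))
```

```text
[80.1 56.9] 0.9084769459444133 0.02688632042665334
[80.   2.2] 0.8929890973479705 0.02636897377243069
[ 79.9 -53.1] 0.8763146363857723 0.025840544235083588
```

Request:
{"op": "step_arm", "data": {"plan": [{"wx": 0, "wy": 0, "wz": 0, "tx": -0.1, "ty": 0, "tz": -1.2, "hand": 0}, {"wx": 0, "wy": 0, "wz": 0, "tx": 0, "ty": 0, "tz": -1.2, "hand": 0}, {"wx": 0, "wy": 0, "wz": 0, "tx": 0, "ty": 2.2, "tz": 0, "hand": 0}, {"wx": 0, "wy": 0, "wz": 0, "tx": 0, "ty": 2.2, "tz": 0, "hand": 0}, {"wx": 0, "wy": 0, "wz": 0, "tx": 0, "ty": 2.2, "tz": 0, "hand": 0}, {"wx": 0, "wy": 0, "wz": 0, "tx": 0, "ty": 2.2, "tz": 0, "hand": 0}, {"wx": 0, "wy": 0, "wz": 0, "tx": 0, "ty": 2.2, "tz": 0, "hand": 0}, {"wx": 0, "wy": 0, "wz": 0, "tx": 0.4, "ty": 2.2, "tz": 0, "hand": 0}, {"wx": 0, "wy": 0, "wz": 0, "tx": 0.4, "ty": 2.2, "tz": 0, "hand": 0}, {"wx": 0, "wy": 0, "wz": 0, "tx": 0.1, "ty": 1.9, "tz": 0, "hand": 0}]}}

```text
clock: 8.98
position: [0.5521, -0.4074, 0.0666]
ee_rot: [3.12, 0.349, 0.002]
force: [0.1, 0.2, -0.4]
width: -0.001
```

```bash
python3 st.py
```

```text
t 8.98 TCP in frame mm 55.0 -92.5 tip z 44.6 yaw 12.75 F [ 0.1  0.2 -0.4] dq 0.497 tilt [ 0.0017 -0.0017 -1.    ]
```

Request:
{"op": "step_arm", "data": {"plan": [{"wx": 0, "wy": 0, "wz": 0, "tx": 0, "ty": 0, "tz": 0.8, "hand": 0}, {"wx": 0, "wy": 0, "wz": 0, "tx": 0, "ty": 0, "tz": 0.8, "hand": 0}, {"wx": 0, "wy": 0, "wz": 0, "tx": 0, "ty": 0, "tz": 0.7, "hand": 0}, {"wx": 0, "wy": 0, "wz": 0, "tx": 0, "ty": 0, "tz": 0, "hand": 0}, {"wx": 0, "wy": 0, "wz": 0, "tx": 0, "ty": -0.3, "tz": 0, "hand": 0}, {"wx": 0, "wy": 0, "wz": 0, "tx": 0, "ty": -0.6, "tz": 0, "hand": 0}, {"wx": 0, "wy": 0, "wz": 0, "tx": 0, "ty": -0.6, "tz": 0, "hand": 0}, {"wx": 0, "wy": 0, "wz": 0, "tx": 0, "ty": -0.6, "tz": 0, "hand": 0}, {"wx": 0, "wy": 0, "wz": 0, "tx": 0, "ty": -0.6, "tz": 0, "hand": 0}, {"wx": 0, "wy": 0, "wz": 0, "tx": 0, "ty": -0.6, "tz": 0, "hand": 0}]}}

```text
clock: 9.82
position: [0.5438, -0.3721, 0.042]
ee_rot: [-3.122, -0.35, -0.0]
force: [0.5, 0.9, -0.3]
width: 0.003
```

```bash
python3 st.py
```

```text
t 9.82 TCP in frame mm 54.8 -56.2 tip z 20.0 yaw 12.8 F [ 0.5  0.9 -0.3] dq 0.147 tilt [ 3.e-04  1.e-04 -1.e+00]
```

Request:
{"op": "step_arm", "data": {"plan": [{"wx": 0, "wy": 0, "wz": 0, "tx": 0, "ty": -0.7, "tz": 0.1, "hand": 0}, {"wx": 0, "wy": 0, "wz": 0, "tx": 0, "ty": -0.7, "tz": 0, "hand": 0}, {"wx": 0, "wy": 0, "wz": 0, "tx": 0, "ty": -0.7, "tz": 0, "hand": 0}, {"wx": 0, "wy": 0, "wz": 0, "tx": 0, "ty": -0.7, "tz": 0, "hand": 0}, {"wx": 0, "wy": 0, "wz": 0, "tx": 0, "ty": -0.7, "tz": 0, "hand": 0}, {"wx": 0, "wy": 0, "wz": 0, "tx": 0, "ty": -0.7, "tz": 0, "hand": 0}, {"wx": 0, "wy": 0, "wz": 0, "tx": 0, "ty": -0.7, "tz": 0, "hand": 0}, {"wx": 0, "wy": 0, "wz": 0, "tx": 0, "ty": -0.7, "tz": 0, "hand": 0}, {"wx": 0, "wy": 0, "wz": 0, "tx": 0, "ty": -0.7, "tz": 0, "hand": 0}, {"wx": 0, "wy": 0, "wz": 0, "tx": 0, "ty": -0.7, "tz": 0, "hand": 0}]}}

```text
clock: 10.65
position: [0.5282, -0.3044, 0.0408]
ee_rot: [3.122, 0.349, 0.0]
force: [-0.9, -0.6, 0.1]
width: 0.004
```

Request:
{"op": "step_arm", "data": {"plan": [{"wx": 0, "wy": 0, "wz": 0, "tx": 0, "ty": -0.7, "tz": 0, "hand": 0}, {"wx": 0, "wy": 0, "wz": 0, "tx": 0, "ty": -0.7, "tz": 0, "hand": 0}, {"wx": 0, "wy": 0, "wz": 0, "tx": 0, "ty": -0.7, "tz": 0, "hand": 0}, {"wx": 0, "wy": 0, "wz": 0, "tx": 0, "ty": -0.7, "tz": 0, "hand": 0}, {"wx": 0, "wy": 0, "wz": 0, "tx": 0, "ty": -0.7, "tz": 0, "hand": 0}, {"wx": 0, "wy": 0, "wz": 0, "tx": 0, "ty": -0.7, "tz": 0, "hand": 0}, {"wx": 0, "wy": 0, "wz": 0, "tx": 0, "ty": -0.7, "tz": 0, "hand": 0}, {"wx": 0, "wy": 0, "wz": 0, "tx": 0, "ty": -0.7, "tz": 0, "hand": 0}, {"wx": 0, "wy": 0, "wz": 0, "tx": 0, "ty": -0.7, "tz": 0, "hand": 0}, {"wx": 0, "wy": 0, "wz": 0, "tx": 0, "ty": -0.7, "tz": 0, "hand": 0}]}}

```text
clock: 11.48
position: [0.5126, -0.2359, 0.0407]
ee_rot: [-3.122, -0.349, 0.0]
force: [0.4, 0.3, -0.4]
width: 0.0
```

```bash
python3 st.py;  python3 snap.py wrist 7 >/dev/null
```

```text
t 11.48 TCP in frame mm 54.8 83.6 tip z 18.7 yaw 12.77 F [ 0.4  0.3 -0.4] dq 0.137 tilt [-0.  0. -1.]
```

View pics/wrist7.png

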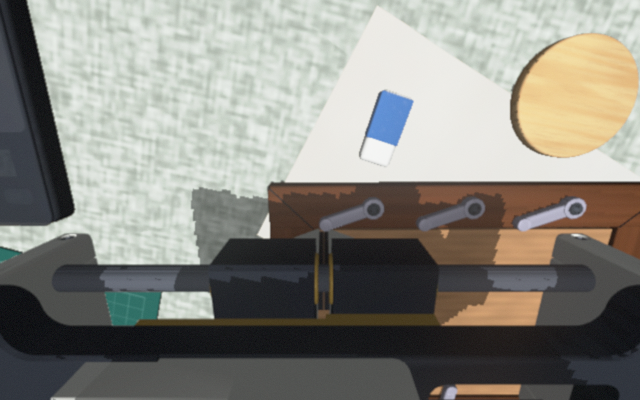

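```bash
cat > ang.py <<'E'
from h import *
def ang(npz,prs,sgn=-1):
    s=np.load(npz)
    q=[0.47783,-0.32959,0.22504];c,n=np.cos(q[2]),np.sin(q[2]);F=np.array([[c,n],[-n,c]])
    for h,t in prs:
        a=F@(ray_z(s,*h,.025)[:2]-q[:2]);b=F@(ray_z(s,*t,.0228)[:2]-q[:2]);v=b-a
        print((1000*a).round(1),"from across",np.arctan2(v[1],sgn*v[0]).round(3),np.linalg.norm(v).round(4))
E
python3 - <<'E'
from ang import *
ang("pics/wrist7.npz",[((374,209),(326,225.5)),((475,209),(425,225)),((577,208.5),(523,226))])
p=np.load("pics/wrist7.npz")["p"][:,:,::-1]
cv2.imwrite("pics/w7c.png",cv2.resize(p[170:250,310:630],None,fx=2.5,fy=2.5,interpolation=cv2.INTER_CUBIC))
E
```

```text
[80.3 56.6] from across 1.192 0.0281
[80.2  1.7] from across 1.194 0.0274
[ 80.3 -53.8] from across 1.17 0.0281
```

View pics/w7c.png

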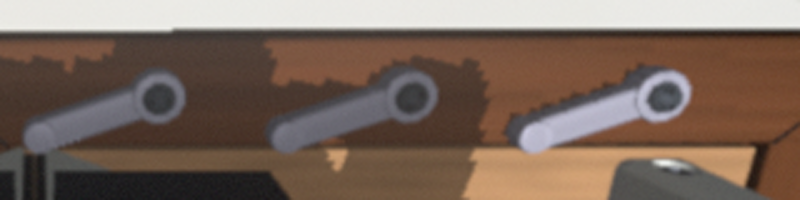

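Request:
{"op": "step_arm", "data": {"plan": [{"wx": 0, "wy": 0, "wz": 0, "tx": -0.1, "ty": 0, "tz": -1.2, "hand": 0}, {"wx": 0, "wy": 0, "wz": 0, "tx": 0, "ty": 0, "tz": -1.2, "hand": 0}, {"wx": 0, "wy": 0, "wz": 0, "tx": 0, "ty": 2.2, "tz": 0, "hand": 0}, {"wx": 0, "wy": 0, "wz": 0, "tx": 0, "ty": 2.2, "tz": 0, "hand": 0}, {"wx": 0, "wy": 0, "wz": 0, "tx": 0, "ty": 2.2, "tz": 0, "hand": 0}, {"wx": 0, "wy": 0, "wz": 0, "tx": 0, "ty": 2.2, "tz": 0, "hand": 0}, {"wx": 0, "wy": 0, "wz": 0, "tx": 0, "ty": 2.2, "tz": 0, "hand": 0}, {"wx": 0, "wy": 0, "wz": 0, "tx": 0.2, "ty": 2.2, "tz": 0, "hand": 0}, {"wx": 0, "wy": 0, "wz": 0, "tx": 0.2, "ty": 2.2, "tz": 0, "hand": 0}, {"wx": 0, "wy": 0, "wz": 0, "tx": 0.1, "ty": 1.9, "tz": 0, "hand": 0}]}}

```text
clock: 12.37
position: [0.5554, -0.407, 0.0666]
ee_rot: [3.12, 0.348, 0.002]
force: [0.0, 0.4, -0.9]
width: 0.006
```

```bash
python3 st.py
```

```text
t 12.37 TCP in frame mm 58.4 -92.8 tip z 44.6 yaw 12.72 F [ 0.   0.4 -0.9] dq 0.503 tilt [ 0.0013 -0.002  -1.    ]
```

Request:
{"op": "step_arm", "data": {"plan": [{"wx": 0, "wy": 0, "wz": 0, "tx": 0.1, "ty": 0, "tz": 0.8, "hand": 0}, {"wx": 0, "wy": 0, "wz": 0, "tx": 0, "ty": 0, "tz": 0.8, "hand": 0}, {"wx": 0, "wy": 0, "wz": 0, "tx": 0, "ty": 0, "tz": 0.8, "hand": 0}, {"wx": 0, "wy": 0, "wz": 0, "tx": 0, "ty": 0, "tz": 0, "hand": 0}, {"wx": 0, "wy": 0, "wz": 0, "tx": 0, "ty": -0.3, "tz": 0, "hand": 0}, {"wx": 0, "wy": 0, "wz": 0, "tx": 0, "ty": -0.6, "tz": 0, "hand": 0}, {"wx": 0, "wy": 0, "wz": 0, "tx": 0, "ty": -0.6, "tz": 0, "hand": 0}, {"wx": 0, "wy": 0, "wz": 0, "tx": 0, "ty": -0.6, "tz": 0, "hand": 0}, {"wx": 0, "wy": 0, "wz": 0, "tx": 0, "ty": -0.6, "tz": 0, "hand": 0}, {"wx": 0, "wy": 0, "wz": 0, "tx": 0, "ty": -0.6, "tz": 0, "hand": 0}]}}

```text
clock: 13.2
position: [0.5487, -0.371, 0.041]
ee_rot: [-3.122, -0.35, -0.0]
force: [0.9, 0.9, 0.0]
width: 0.004
```

```bash
python3 st.py
```

```text
t 13.2 TCP in frame mm 59.8 -56.2 tip z 19.0 yaw 12.8 F [0.9 0.9 0. ] dq 0.146 tilt [ 3.e-04  1.e-04 -1.e+00]
```

Request:
{"op": "step_arm", "data": {"plan": [{"wx": 0, "wy": 0, "wz": 0, "tx": 0, "ty": -0.7, "tz": 0, "hand": 0}, {"wx": 0, "wy": 0, "wz": 0, "tx": 0, "ty": -0.7, "tz": 0, "hand": 0}, {"wx": 0, "wy": 0, "wz": 0, "tx": 0, "ty": -0.7, "tz": 0, "hand": 0}, {"wx": 0, "wy": 0, "wz": 0, "tx": 0, "ty": -0.7, "tz": 0, "hand": 0}, {"wx": 0, "wy": 0, "wz": 0, "tx": 0, "ty": -0.7, "tz": 0, "hand": 0}, {"wx": 0, "wy": 0, "wz": 0, "tx": 0, "ty": -0.7, "tz": 0, "hand": 0}, {"wx": 0, "wy": 0, "wz": 0, "tx": 0, "ty": -0.7, "tz": 0, "hand": 0}, {"wx": 0, "wy": 0, "wz": 0, "tx": 0, "ty": -0.7, "tz": 0, "hand": 0}, {"wx": 0, "wy": 0, "wz": 0, "tx": 0, "ty": -0.7, "tz": 0, "hand": 0}, {"wx": 0, "wy": 0, "wz": 0, "tx": 0, "ty": -0.7, "tz": 0, "hand": 0}]}}

```text
clock: 14.03
position: [0.533, -0.3032, 0.0408]
ee_rot: [3.122, 0.349, 0.0]
force: [-0.9, -1.2, 0.6]
width: 0.005
```

Request:
{"op": "step_arm", "data": {"plan": [{"wx": 0, "wy": 0, "wz": 0, "tx": 0, "ty": -0.7, "tz": 0, "hand": 0}, {"wx": 0, "wy": 0, "wz": 0, "tx": 0, "ty": -0.7, "tz": 0, "hand": 0}, {"wx": 0, "wy": 0, "wz": 0, "tx": 0, "ty": -0.7, "tz": 0, "hand": 0}, {"wx": 0, "wy": 0, "wz": 0, "tx": 0, "ty": -0.7, "tz": 0, "hand": 0}, {"wx": 0, "wy": 0, "wz": 0, "tx": 0, "ty": -0.7, "tz": 0, "hand": 0}, {"wx": 0, "wy": 0, "wz": 0, "tx": 0, "ty": -0.7, "tz": 0, "hand": 0}, {"wx": 0, "wy": 0, "wz": 0, "tx": 0, "ty": -0.7, "tz": 0, "hand": 0}, {"wx": 0, "wy": 0, "wz": 0, "tx": 0, "ty": -0.7, "tz": 0, "hand": 0}, {"wx": 0, "wy": 0, "wz": 0, "tx": 0, "ty": -0.7, "tz": 0, "hand": 0}, {"wx": 0, "wy": 0, "wz": 0, "tx": 0, "ty": -0.7, "tz": 0, "hand": 0}]}}

```text
clock: 14.87
position: [0.5175, -0.2348, 0.0408]
ee_rot: [3.122, 0.349, 0.0]
force: [-0.1, -0.0, -0.6]
width: 0.005
```

```bash
python3 st.py;  python3 snap.py wrist 8 >/dev/null
python3 - <<'E'
import cv2
p=cv2.imread("pics/wrist8.png")
cv2.imwrite("pics/w8c.png",cv2.resize(p[170:250,310:630],None,fx=2.5,fy=2.5,interpolation=cv2.INTER_CUBIC))
E
```

```text
t 14.87 TCP in frame mm 59.9 83.5 tip z 18.8 yaw 12.77 F [-0.1 -0.  -0.6] dq 0.14 tilt [ 0. -0. -1.]
```

View pics/w8c.png

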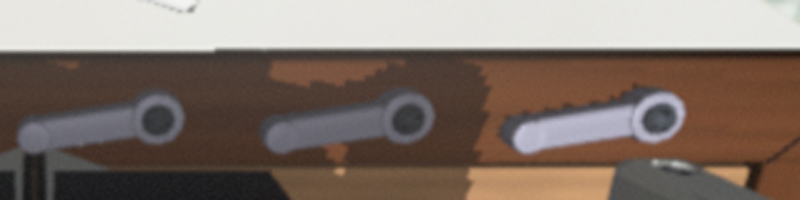

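Request:
{"op": "step_arm", "data": {"plan": [{"wx": 0, "wy": 0, "wz": 0, "tx": -0.1, "ty": 0, "tz": -1.2, "hand": 0}, {"wx": 0, "wy": 0, "wz": 0, "tx": 0, "ty": -0.2, "tz": -1.2, "hand": 0}, {"wx": 0, "wy": 0, "wz": 0, "tx": -1.5, "ty": 0, "tz": 0, "hand": 0}, {"wx": 0, "wy": 0, "wz": 0, "tx": -1.5, "ty": 0, "tz": 0, "hand": 0}, {"wx": 0, "wy": 0, "wz": 0, "tx": -1.5, "ty": 0, "tz": 0, "hand": 0}, {"wx": 0, "wy": 0, "wz": 0, "tx": -1.5, "ty": 0, "tz": 0, "hand": 0}, {"wx": 0, "wy": 0, "wz": 0, "tx": -1.5, "ty": 0, "tz": 0, "hand": 0}, {"wx": 0, "wy": 0, "wz": 0, "tx": -1.5, "ty": 0, "tz": 0, "hand": 0}, {"wx": 0, "wy": 0, "wz": 0, "tx": -1.5, "ty": 0, "tz": 0, "hand": 0}, {"wx": 0, "wy": 0, "wz": 0, "tx": 0, "ty": 0, "tz": 0, "hand": 0}]}}

```text
clock: 15.75
position: [0.4113, -0.2583, 0.0659]
ee_rot: [3.122, 0.344, -0.001]
force: [-0.8, -0.5, -0.1]
width: 0.003
```

```bash
python3 st.py;  python3 snap.py wrist 9 >/dev/null
python3 - <<'E'
import cv2
p=cv2.imread("pics/wrist9.png")
cv2.imwrite("pics/w9c.png",p)
E
```

```text
t 15.75 TCP in frame mm -49.0 84.3 tip z 43.9 yaw 12.57 F [-0.8 -0.5 -0.1] dq 0.052 tilt [-4.e-04 -3.e-04 -1.e+00]
```

View pics/w9c.png

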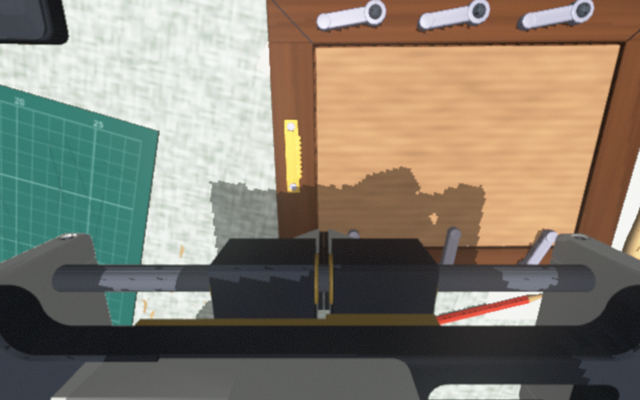

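```bash
python3 st.py
python3 - <<'E'
from ang import *
ang("pics/wrist9.npz",[((376,11.5),(324,21.5)),((480,11.5),(428,21)),((584,11.5),(529,21))])
s=np.load("pics/wrist9.npz")
q=[0.47783,-0.32959,0.22504];c,n=np.cos(q[2]),np.sin(q[2]);F=np.array([[c,n],[-n,c]])
for u,v in[(330,43.5),(600,43),(500,247),(575,247)]: print(u,v,(1000*F@(ray_z(s,u,v,.016)[:2]-q[:2])).round(1))
E
```

```text
t 15.8 TCP in frame mm -47.1 84.2 tip z 43.9 yaw 12.62 F [ 0.4 -0.8 -0.2] dq 0.041 tilt [ 1.e-03 -5.e-04 -1.e+00]
[78.3 56.3] from across 1.429 0.0279
[78.   1.1] from across 1.431 0.0267
[ 77.7 -54.1] from across 1.434 0.0272
330 43.5 [65.  80.4]
600 43 [ 64.4 -74.2]
500 247 [-63.1 -37.6]
575 247 [-63.4 -89.7]
```

Request:
{"op": "step_arm", "data": {"plan": [{"wx": 0, "wy": 0, "wz": 0, "tx": 0, "ty": 0, "tz": 0.8, "hand": 0}, {"wx": 0, "wy": 0, "wz": 0, "tx": 0, "ty": 0, "tz": 0.8, "hand": 0}, {"wx": 0, "wy": 0, "wz": 0, "tx": 0, "ty": 0, "tz": 0.6, "hand": 0}, {"wx": 0, "wy": 0, "wz": 0, "tx": 0, "ty": 0, "tz": 0, "hand": 0}, {"wx": 0, "wy": 0, "wz": 0, "tx": 0, "ty": 0, "tz": 0, "hand": 0}, {"wx": 0, "wy": 0, "wz": 0, "tx": 0, "ty": 0, "tz": 0, "hand": 0}, {"wx": 0, "wy": 0, "wz": 0, "tx": 0, "ty": 0, "tz": 0, "hand": 0}, {"wx": 0, "wy": 0, "wz": 0, "tx": 0, "ty": 0, "tz": 0, "hand": 0}, {"wx": 0, "wy": 0, "wz": 0, "tx": 0, "ty": 0, "tz": 0, "hand": 0}, {"wx": 0, "wy": 0, "wz": 0, "tx": 0, "ty": 0, "tz": 0, "hand": 0}]}}

```text
clock: 16.63
position: [0.414, -0.257, 0.0429]
ee_rot: [3.122, 0.35, 0.001]
force: [0.1, 0.7, 0.5]
width: 0.007
```

```bash
python3 st.py
```

```text
t 16.63 TCP in frame mm -46.0 85.0 tip z 20.9 yaw 12.78 F [0.1 0.7 0.5] dq 0.002 tilt [ 4.e-04 -1.e-04 -1.e+00]
```

Request:
{"op": "step_arm", "data": {"plan": [{"wx": 0, "wy": 0, "wz": 0, "tx": 0, "ty": 0, "tz": 0.2, "hand": 0}, {"wx": 0, "wy": 0, "wz": 0, "tx": 0, "ty": 0.6, "tz": 0, "hand": 0}, {"wx": 0, "wy": 0, "wz": 0, "tx": 0, "ty": 0.6, "tz": 0, "hand": 0}, {"wx": 0, "wy": 0, "wz": 0, "tx": 0, "ty": 0.6, "tz": 0, "hand": 0}, {"wx": 0, "wy": 0, "wz": 0, "tx": 0, "ty": 0.6, "tz": 0, "hand": 0}, {"wx": 0, "wy": 0, "wz": 0, "tx": 0, "ty": 0.6, "tz": 0, "hand": 0}, {"wx": 0, "wy": 0, "wz": 0, "tx": 0, "ty": 0.6, "tz": 0, "hand": 0}, {"wx": 0, "wy": 0, "wz": 0, "tx": 0, "ty": 0.6, "tz": 0, "hand": 0}, {"wx": 0, "wy": 0, "wz": 0, "tx": 0, "ty": 0.6, "tz": 0, "hand": 0}, {"wx": 0, "wy": 0, "wz": 0, "tx": 0, "ty": 0.6, "tz": 0, "hand": 0}]}}

```text
clock: 17.47
position: [0.426, -0.3104, 0.0407]
ee_rot: [3.122, 0.349, 0.0]
force: [0.7, -0.5, -0.5]
width: 0.005
```

```bash
python3 st.py
```

```text
t 17.47 TCP in frame mm -46.2 30.3 tip z 18.7 yaw 12.77 F [ 0.7 -0.5 -0.5] dq 0.133 tilt [ 2.e-04 -3.e-04 -1.e+00]
```

Request:
{"op": "step_arm", "data": {"plan": [{"wx": 0, "wy": 0, "wz": 0, "tx": 0, "ty": 0.6, "tz": 0, "hand": 0}, {"wx": 0, "wy": 0, "wz": 0, "tx": 0, "ty": 0.6, "tz": 0, "hand": 0}, {"wx": 0, "wy": 0, "wz": 0, "tx": 0, "ty": 0.6, "tz": 0, "hand": 0}, {"wx": 0, "wy": 0, "wz": 0, "tx": 0, "ty": 0.6, "tz": 0, "hand": 0}, {"wx": 0, "wy": 0, "wz": 0, "tx": 0, "ty": 0.6, "tz": 0, "hand": 0}, {"wx": 0, "wy": 0, "wz": 0, "tx": 0, "ty": 0.6, "tz": 0, "hand": 0}, {"wx": 0, "wy": 0, "wz": 0, "tx": 0, "ty": 0.6, "tz": 0, "hand": 0}, {"wx": 0, "wy": 0, "wz": 0, "tx": 0, "ty": 0.6, "tz": 0, "hand": 0}, {"wx": 0, "wy": 0, "wz": 0, "tx": 0, "ty": 0.6, "tz": 0, "hand": 0}, {"wx": 0, "wy": 0, "wz": 0, "tx": 0, "ty": 0.6, "tz": 0, "hand": 0}]}}

```text
clock: 18.3
position: [0.4393, -0.3688, 0.0408]
ee_rot: [3.122, 0.349, 0.0]
force: [0.4, 0.0, 0.2]
width: 0.002
```

Request:
{"op": "step_arm", "data": {"plan": [{"wx": 0, "wy": 0, "wz": 0, "tx": 0, "ty": 0.6, "tz": 0, "hand": 0}, {"wx": 0, "wy": 0, "wz": 0, "tx": 0, "ty": 0.6, "tz": 0, "hand": 0}, {"wx": 0, "wy": 0, "wz": 0, "tx": 0, "ty": 0.6, "tz": 0, "hand": 0}, {"wx": 0, "wy": 0, "wz": 0, "tx": 0, "ty": 0.6, "tz": 0, "hand": 0}, {"wx": 0, "wy": 0, "wz": 0, "tx": 0, "ty": 0.6, "tz": 0, "hand": 0}, {"wx": 0, "wy": 0, "wz": 0, "tx": 0, "ty": 0.6, "tz": 0, "hand": 0}, {"wx": 0, "wy": 0, "wz": 0, "tx": 0, "ty": 0.6, "tz": 0, "hand": 0}, {"wx": 0, "wy": 0, "wz": 0, "tx": 0, "ty": 0.6, "tz": 0, "hand": 0}, {"wx": 0, "wy": 0, "wz": 0, "tx": 0, "ty": 0.6, "tz": 0, "hand": 0}, {"wx": 0, "wy": 0, "wz": 0, "tx": 0, "ty": 0.5, "tz": 0, "hand": 0}]}}

```text
clock: 19.13
position: [0.4523, -0.4265, 0.0408]
ee_rot: [3.122, 0.349, 0.0]
force: [0.4, 0.3, -0.4]
width: 0.005
```

```bash
python3 st.py; python3 snap.py scene 10 >/dev/null
python3 - <<'E'
import cv2
p=cv2.imread("pics/scene10.png")
cv2.imwrite("pics/s10c.png",cv2.resize(p[135:275,205:405],None,fx=4,fy=4,interpolation=cv2.INTER_CUBIC))
E
```

```text
t 19.13 TCP in frame mm -46.5 -88.7 tip z 18.8 yaw 12.76 F [ 0.4  0.3 -0.4] dq 0.127 tilt [ 2.e-04 -3.e-04 -1.e+00]
```

View pics/s10c.png

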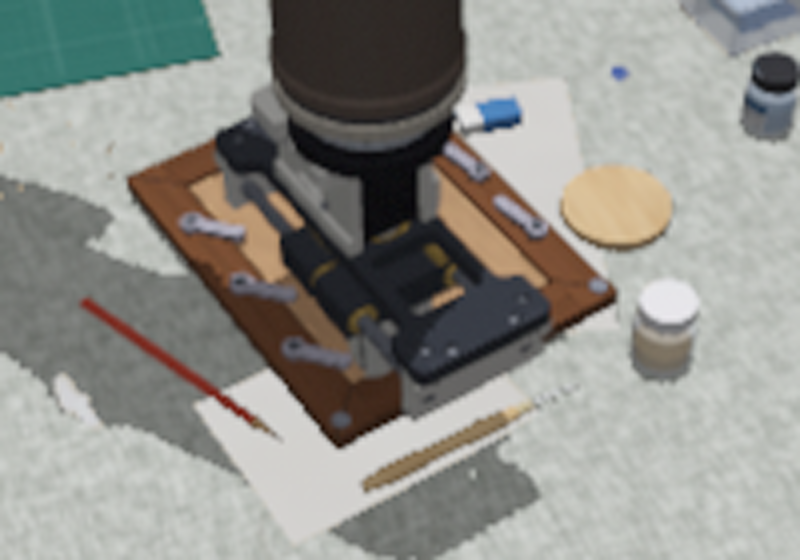

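Three near buttons have turned, at crop (212,228), (262,290) and (315,352), and the frame hasn't moved. I'll estimate the near angles from the scene view.

Run:
```python
from ang import *
f=lambda u,v:(u/4+205-.375,v/4+135-.375)
ang("pics/scene10.npz",[(f(191,222),f(238,235)),(f(241,284),f(290,297)),(f(293,347),f(345,361))],1)
```

```text
[-79.3  51.5] from across -0.884 0.0278
[-79.5  -5.2] from across -0.865 0.0277
[-79.2 -59.3] from across -0.867 0.0283
```

Request:
{"op": "step_arm", "data": {"plan": [{"wx": 0, "wy": 0, "wz": 0, "tx": 0.1, "ty": 0, "tz": -1.2, "hand": 0}, {"wx": 0, "wy": 0, "wz": 0, "tx": 0, "ty": 0, "tz": -1.2, "hand": 0}, {"wx": 0, "wy": 0, "wz": 0, "tx": 0, "ty": -2.2, "tz": 0, "hand": 0}, {"wx": 0, "wy": 0, "wz": 0, "tx": 0, "ty": -2.2, "tz": 0, "hand": 0}, {"wx": 0, "wy": 0, "wz": 0, "tx": 0, "ty": -2.2, "tz": 0, "hand": 0}, {"wx": 0, "wy": 0, "wz": 0, "tx": 0, "ty": -2.2, "tz": 0, "hand": 0}, {"wx": 0, "wy": 0, "wz": 0, "tx": 0, "ty": -2.2, "tz": 0, "hand": 0}, {"wx": 0, "wy": 0, "wz": 0, "tx": -0.4, "ty": -2.2, "tz": 0, "hand": 0}, {"wx": 0, "wy": 0, "wz": 0, "tx": -0.4, "ty": -2.2, "tz": 0, "hand": 0}, {"wx": 0, "wy": 0, "wz": 0, "tx": -0.1, "ty": -2.1, "tz": 0, "hand": 0}]}}

```text
clock: 20.02
position: [0.4052, -0.2556, 0.066]
ee_rot: [3.122, 0.35, 0.002]
force: [0.3, 0.4, 0.6]
width: 0.008
```

```bash
python3 st.py
```

```text
t 20.02 TCP in frame mm -54.3 88.3 tip z 44.0 yaw 12.78 F [0.3 0.4 0.6] dq 0.438 tilt [ 1.3e-03  1.0e-04 -1.0e+00]
```

Request:
{"op": "step_arm", "data": {"plan": [{"wx": 0, "wy": 0, "wz": 0, "tx": 0, "ty": 0, "tz": 0.8, "hand": 0}, {"wx": 0, "wy": 0, "wz": 0, "tx": 0, "ty": 0, "tz": 0.8, "hand": 0}, {"wx": 0, "wy": 0, "wz": 0, "tx": 0, "ty": 0, "tz": 0.7, "hand": 0}, {"wx": 0, "wy": 0, "wz": 0, "tx": 0, "ty": 0, "tz": 0.1, "hand": 0}, {"wx": 0, "wy": 0, "wz": 0, "tx": 0, "ty": 0.3, "tz": 0, "hand": 0}, {"wx": 0, "wy": 0, "wz": 0, "tx": 0, "ty": 0.6, "tz": 0, "hand": 0}, {"wx": 0, "wy": 0, "wz": 0, "tx": 0, "ty": 0.6, "tz": 0, "hand": 0}, {"wx": 0, "wy": 0, "wz": 0, "tx": 0, "ty": 0.6, "tz": 0, "hand": 0}, {"wx": 0, "wy": 0, "wz": 0, "tx": 0, "ty": 0.6, "tz": 0, "hand": 0}, {"wx": 0, "wy": 0, "wz": 0, "tx": 0, "ty": 0.6, "tz": 0, "hand": 0}]}}

```text
clock: 20.85
position: [0.4132, -0.29, 0.0409]
ee_rot: [3.122, 0.349, 0.0]
force: [-0.1, -0.1, -0.2]
width: 0.002
```

```bash
python3 st.py
```

```text
t 20.85 TCP in frame mm -54.2 53.0 tip z 18.9 yaw 12.75 F [-0.1 -0.1 -0.2] dq 0.125 tilt [ 4.e-04 -3.e-04 -1.e+00]
```

Request:
{"op": "step_arm", "data": {"plan": [{"wx": 0, "wy": 0, "wz": 0, "tx": 0, "ty": 0.7, "tz": 0, "hand": 0}, {"wx": 0, "wy": 0, "wz": 0, "tx": 0, "ty": 0.7, "tz": 0, "hand": 0}, {"wx": 0, "wy": 0, "wz": 0, "tx": 0, "ty": 0.7, "tz": 0, "hand": 0}, {"wx": 0, "wy": 0, "wz": 0, "tx": 0, "ty": 0.7, "tz": 0, "hand": 0}, {"wx": 0, "wy": 0, "wz": 0, "tx": 0, "ty": 0.7, "tz": 0, "hand": 0}, {"wx": 0, "wy": 0, "wz": 0, "tx": 0, "ty": 0.7, "tz": 0, "hand": 0}, {"wx": 0, "wy": 0, "wz": 0, "tx": 0, "ty": 0.7, "tz": 0, "hand": 0}, {"wx": 0, "wy": 0, "wz": 0, "tx": 0, "ty": 0.7, "tz": 0, "hand": 0}, {"wx": 0, "wy": 0, "wz": 0, "tx": 0, "ty": 0.7, "tz": 0, "hand": 0}, {"wx": 0, "wy": 0, "wz": 0, "tx": 0, "ty": 0.7, "tz": 0, "hand": 0}]}}

```text
clock: 21.68
position: [0.4286, -0.3577, 0.0407]
ee_rot: [-3.122, -0.35, -0.0]
force: [0.3, 0.3, -0.6]
width: 0.003
```

Request:
{"op": "step_arm", "data": {"plan": [{"wx": 0, "wy": 0, "wz": 0, "tx": 0, "ty": 0.7, "tz": 0, "hand": 0}, {"wx": 0, "wy": 0, "wz": 0, "tx": 0, "ty": 0.7, "tz": 0, "hand": 0}, {"wx": 0, "wy": 0, "wz": 0, "tx": 0, "ty": 0.7, "tz": 0, "hand": 0}, {"wx": 0, "wy": 0, "wz": 0, "tx": 0, "ty": 0.7, "tz": 0, "hand": 0}, {"wx": 0, "wy": 0, "wz": 0, "tx": 0, "ty": 0.7, "tz": 0, "hand": 0}, {"wx": 0, "wy": 0, "wz": 0, "tx": 0, "ty": 0.7, "tz": 0, "hand": 0}, {"wx": 0, "wy": 0, "wz": 0, "tx": 0, "ty": 0.7, "tz": 0, "hand": 0}, {"wx": 0, "wy": 0, "wz": 0, "tx": 0, "ty": 0.7, "tz": 0, "hand": 0}, {"wx": 0, "wy": 0, "wz": 0, "tx": 0, "ty": 0.7, "tz": 0, "hand": 0}, {"wx": 0, "wy": 0, "wz": 0, "tx": 0, "ty": 0.7, "tz": 0, "hand": 0}]}}

```text
clock: 22.52
position: [0.4441, -0.4262, 0.0407]
ee_rot: [3.122, 0.35, 0.0]
force: [0.4, -0.7, 0.9]
width: 0.005
```

```bash
python3 st.py; python3 snap.py scene 11 >/dev/null
python3 - <<'E'
import cv2
p=cv2.imread("pics/scene11.png")
cv2.imwrite("pics/s11c.png",cv2.resize(p[135:275,205:405],None,fx=4,fy=4,interpolation=cv2.INTER_CUBIC))
E
```

```text
t 22.52 TCP in frame mm -54.5 -86.6 tip z 18.7 yaw 12.78 F [ 0.4 -0.7  0.9] dq 0.184 tilt [ 0.e+00 -1.e-04 -1.e+00]
```

View pics/s11c.png

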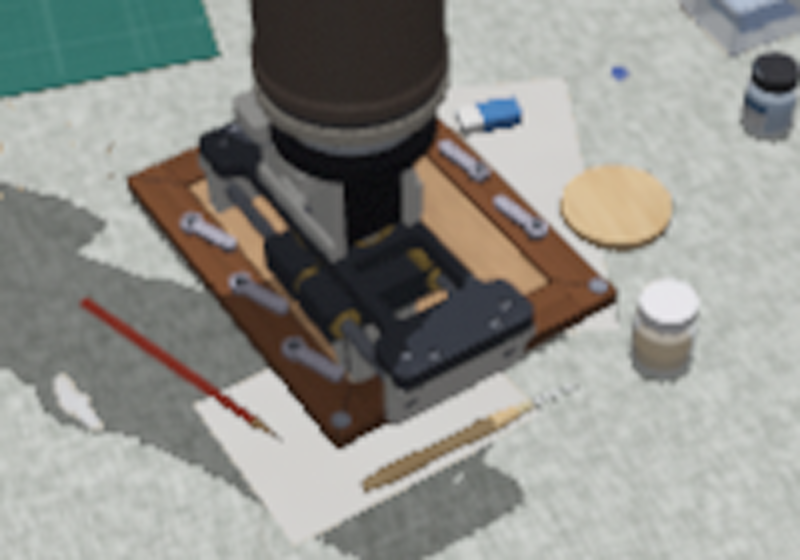

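Request:
{"op": "step_arm", "data": {"plan": [{"wx": 0, "wy": 0, "wz": 0, "tx": 0.1, "ty": 0, "tz": -1.2, "hand": 0}, {"wx": 0, "wy": 0, "wz": 0, "tx": 0, "ty": 0, "tz": -1.2, "hand": 0}, {"wx": 0, "wy": 0, "wz": 0, "tx": 0, "ty": -2.2, "tz": 0, "hand": 0}, {"wx": 0, "wy": 0, "wz": 0, "tx": 0, "ty": -2.2, "tz": 0, "hand": 0}, {"wx": 0, "wy": 0, "wz": 0, "tx": 0, "ty": -2.2, "tz": 0, "hand": 0}, {"wx": 0, "wy": 0, "wz": 0, "tx": 0, "ty": -2.2, "tz": 0, "hand": 0}, {"wx": 0, "wy": 0, "wz": 0, "tx": 0, "ty": -2.2, "tz": 0, "hand": 0}, {"wx": 0, "wy": 0, "wz": 0, "tx": -0.2, "ty": -2.2, "tz": 0, "hand": 0}, {"wx": 0, "wy": 0, "wz": 0, "tx": -0.2, "ty": -2.2, "tz": 0, "hand": 0}, {"wx": 0, "wy": 0, "wz": 0, "tx": -0.2, "ty": -2.1, "tz": 0, "hand": 0}]}}

```text
clock: 23.4
position: [0.4004, -0.2546, 0.066]
ee_rot: [3.122, 0.35, 0.002]
force: [0.6, 1.4, -0.1]
width: 0.003
```

Request:
{"op": "step_arm", "data": {"plan": [{"wx": 0, "wy": 0, "wz": 0, "tx": 0, "ty": 0, "tz": 0.8, "hand": 0}, {"wx": 0, "wy": 0, "wz": 0, "tx": 0, "ty": 0, "tz": 0.8, "hand": 0}, {"wx": 0, "wy": 0, "wz": 0, "tx": 0, "ty": 0, "tz": 0.7, "hand": 0}, {"wx": 0, "wy": 0, "wz": 0, "tx": 0, "ty": 0, "tz": 0.1, "hand": 0}, {"wx": 0, "wy": 0, "wz": 0, "tx": 0, "ty": 0, "tz": 0, "hand": 0}, {"wx": 0, "wy": 0, "wz": 0, "tx": 0, "ty": 0, "tz": 0, "hand": 0}, {"wx": 0, "wy": 0, "wz": 0, "tx": 0, "ty": 0, "tz": 0, "hand": 0}, {"wx": 0, "wy": 0, "wz": 0, "tx": 0, "ty": 0.3, "tz": 0, "hand": 0}, {"wx": 0, "wy": 0, "wz": 0, "tx": 0, "ty": 0.6, "tz": 0, "hand": 0}, {"wx": 0, "wy": 0, "wz": 0, "tx": 0, "ty": 0.6, "tz": 0, "hand": 0}]}}

```text
clock: 24.23
position: [0.404, -0.2712, 0.0409]
ee_rot: [3.122, 0.35, 0.001]
force: [-0.2, -0.7, -0.6]
width: 0.003
```

```bash
python3 st.py
```

```text
t 24.23 TCP in frame mm -59.0 73.4 tip z 18.9 yaw 12.78 F [-0.2 -0.7 -0.6] dq 0.132 tilt [ 5.e-04 -3.e-04 -1.e+00]
```

Now y is 73 and has to reach −88, which is 161 mm. I'll do it in two calls, the first correcting x by a further −0.5 mm.

Request:
{"op": "step_arm", "data": {"plan": [{"wx": 0, "wy": 0, "wz": 0, "tx": -0.05, "ty": 0.7, "tz": 0, "hand": 0}, {"wx": 0, "wy": 0, "wz": 0, "tx": 0, "ty": 0.8, "tz": 0, "hand": 0}, {"wx": 0, "wy": 0, "wz": 0, "tx": 0, "ty": 0.8, "tz": 0, "hand": 0}, {"wx": 0, "wy": 0, "wz": 0, "tx": 0, "ty": 0.8, "tz": 0, "hand": 0}, {"wx": 0, "wy": 0, "wz": 0, "tx": 0, "ty": 0.8, "tz": 0, "hand": 0}, {"wx": 0, "wy": 0, "wz": 0, "tx": 0, "ty": 0.8, "tz": 0, "hand": 0}, {"wx": 0, "wy": 0, "wz": 0, "tx": 0, "ty": 0.8, "tz": 0, "hand": 0}, {"wx": 0, "wy": 0, "wz": 0, "tx": 0, "ty": 0.8, "tz": 0, "hand": 0}, {"wx": 0, "wy": 0, "wz": 0, "tx": 0, "ty": 0.8, "tz": 0, "hand": 0}, {"wx": 0, "wy": 0, "wz": 0, "tx": 0, "ty": 0.8, "tz": 0, "hand": 0}]}}

```text
clock: 25.07
position: [0.4207, -0.3485, 0.0407]
ee_rot: [-3.122, -0.349, 0.0]
force: [0.0, 1.2, -0.3]
width: 0.005
```

Request:
{"op": "step_arm", "data": {"plan": [{"wx": 0, "wy": 0, "wz": 0, "tx": 0, "ty": 0.8, "tz": 0, "hand": 0}, {"wx": 0, "wy": 0, "wz": 0, "tx": 0, "ty": 0.8, "tz": 0, "hand": 0}, {"wx": 0, "wy": 0, "wz": 0, "tx": 0, "ty": 0.8, "tz": 0, "hand": 0}, {"wx": 0, "wy": 0, "wz": 0, "tx": 0, "ty": 0.8, "tz": 0, "hand": 0}, {"wx": 0, "wy": 0, "wz": 0, "tx": 0, "ty": 0.8, "tz": 0, "hand": 0}, {"wx": 0, "wy": 0, "wz": 0, "tx": 0, "ty": 0.8, "tz": 0, "hand": 0}, {"wx": 0, "wy": 0, "wz": 0, "tx": 0, "ty": 0.8, "tz": 0, "hand": 0}, {"wx": 0, "wy": 0, "wz": 0, "tx": 0, "ty": 0.8, "tz": 0, "hand": 0}, {"wx": 0, "wy": 0, "wz": 0, "tx": 0, "ty": 0.8, "tz": 0, "hand": 0}, {"wx": 0, "wy": 0, "wz": 0, "tx": 0, "ty": 0.8, "tz": 0, "hand": 0}]}}

```text
clock: 25.9
position: [0.4385, -0.4265, 0.0407]
ee_rot: [-3.122, -0.35, -0.0]
force: [-0.8, 0.1, -0.5]
width: 0.007
```

```bash
python3 st.py
```

```text
t 25.9 TCP in frame mm -59.9 -85.7 tip z 18.7 yaw 12.78 F [-0.8  0.1 -0.5] dq 0.211 tilt [ 1.e-04  0.e+00 -1.e+00]
```

Request:
{"op": "step_arm", "data": {"plan": [{"wx": 0, "wy": 0, "wz": 0, "tx": 0.1, "ty": 0, "tz": -1.2, "hand": 0}, {"wx": 0, "wy": 0, "wz": 0, "tx": 0, "ty": 0, "tz": -2.4, "hand": 0}, {"wx": 0, "wy": 0, "wz": 0, "tx": 0, "ty": 0, "tz": -2.9, "hand": 0}, {"wx": 0, "wy": 0, "wz": 0, "tx": -0.2, "ty": -1.8, "tz": -2.9, "hand": 0}, {"wx": 0, "wy": 0, "wz": 0, "tx": -0.2, "ty": -1.8, "tz": -2.9, "hand": 0}, {"wx": 0, "wy": 0, "wz": 0, "tx": -0.2, "ty": -1.8, "tz": -2.9, "hand": 0}, {"wx": 0, "wy": 0, "wz": 0, "tx": -0.2, "ty": -1.8, "tz": -2.9, "hand": 0}, {"wx": 0, "wy": 0, "wz": 0, "tx": -0.2, "ty": -1.5, "tz": -2.9, "hand": 0}, {"wx": 0, "wy": 0, "wz": 0, "tx": 0, "ty": 0, "tz": 0, "hand": 0}, {"wx": 0, "wy": 0, "wz": 0, "tx": 0, "ty": 0, "tz": 0, "hand": 0}]}}

```text
clock: 26.73
position: [0.411, -0.3426, 0.2533]
ee_rot: [3.12, 0.351, 0.006]
force: [0.5, -0.2, -0.2]
width: -0.0
```

```bash
python3 snap.py scene 12 >/dev/null; python3 snap.py side 12 >/dev/null;python3 snap.py wrist 12
python3 - <<'E'
import cv2
p=cv2.imread("pics/wrist12.png")
cv2.imwrite("pics/w12c.png",cv2.resize(p[30:210,205:445],None,fx=3.3333,fy=3.3333,interpolation=cv2.INTER_CUBIC))
p=cv2.imread("pics/scene12.png")
cv2.imwrite("pics/s12c.png",cv2.resize(p[135:275,205:405],None,fx=4,fy=4,interpolation=cv2.INTER_CUBIC))
E
```

```text
{'clock': np.float64(26.8333), 'joints': array([ 0.2429,  0.2945,  0.4558,  1.8188, -0.1471,  1.0613, -0.5941]), 'dq': array([ 0.0109,  0.0279, -0.0029,  0.0066, -0.0011, -0.0035,  0.0017]), 'position': array([ 0.4101, -0.3427,  0.2508]), 'ee_rot': array([-3.122e+00, -3.497e-01, -3.000e-04]), 'force': array([ 0.1256, -1.4635,  0.1974]), 'width': np.float64(0.0066)}
```

View pics/w12c.png

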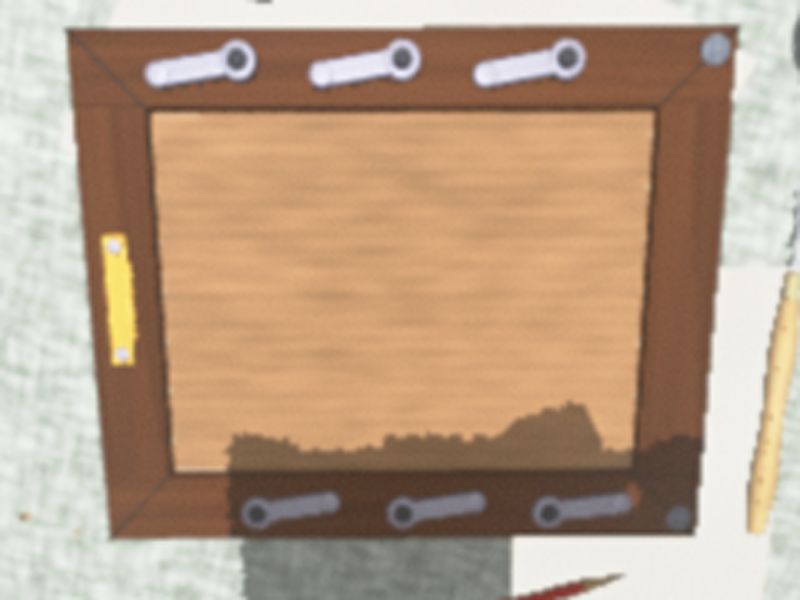

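View pics/s12c.png

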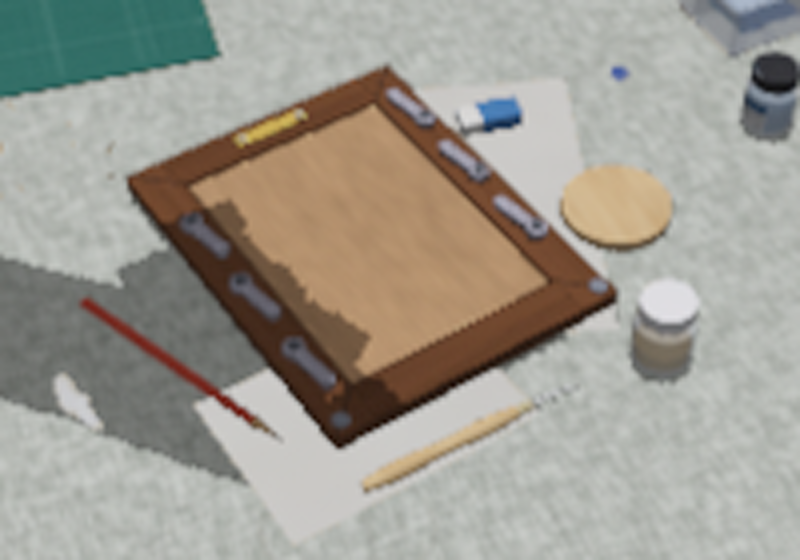

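All six buttons lie along the rails, and the frame's corners in the scene crop are at the same pixels as at the start. One last check of the angles, then I'll hand in.

Run:
```python
from meas import *
go("pics/wrist12.npz",[(237,59),(402,59),(568,58),(257,513),(402,513),(548,512)],[(156,74),(320,75),(485,75),(330,502),(476,501),(622,501)],
 [(68,30),(738,28),(694,534),(112,538),(150,110),(657,108),(634,470),(172,472)],3.3333,(205,30),list(range(8)))
a=np.load("pics/scene0.npz")["p"];b=np.load("pics/scene12.npz")["p"]
d=np.abs(a.astype(int)-b).max(2)[135:275,205:405]; cv2.imwrite("pics/diff.png",cv2.resize(np.clip(d*3,0,255).astype(np.uint8),None,fx=4,fy=4))
```

```text
[ 0.47782 -0.32952  0.22591] 12.943534114793831
[[-0.4, -0.3], [0.1, -0.5], [0.3, -0.3], [-0.4, 1.0], [0.3, 0.8], [0.6, 1.0], [-1.7, -1.3], [1.2, -1.4], [1.1, 1.6], [-1.3, 0.9], [-1.7, -0.5], [1.0, -0.4], [0.6, 1.3], [-0.8, 1.1]]
f3 -1.426 0.0283
f2 -1.414 0.0282
f1 -1.402 0.028
n3 -1.438 0.028
n2 -1.427 0.0286
n1 -1.441 0.0287
```

View pics/diff.png

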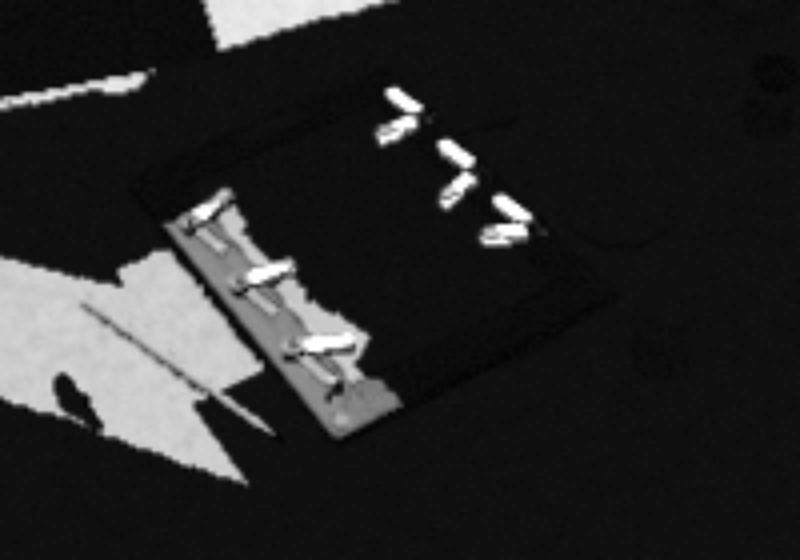

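Only the buttons and the shadows differ. Handing in.

```bash
python3 -c "
from cell import arm
print(arm.sign_off())"
```

```text
the job is handed in; nothing more can be done
None
```

All six turn buttons are turned clear of the board. I did the far rail first and then the near one, each in three light passes with the shut fingertips about 4 mm above the board. The job was handed in at about 27 s.

- **Buttons:** in the last wrist picture they stand at −1.40 to −1.44 rad, past the ±1.2 needed.
- **Frame and surroundings:** the first and last scene pictures differ only in the buttons and the arm's shadow. The frame's fitted pose agrees to within 0.1 mm and 0.05°.
- **Force:** the readings I took at the end of each move during the passes stayed under 2 N, which is about the sensor's noise.
- **Disagreements:** the first scene-camera and wrist-camera fits differed by about 5 mm along the rails. The wrist fits left 1–2 pixel residuals. Neither affected the result.

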